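# Ready the crucible shaker

## Task

Get the crucible shaker ready for a run: stand every crucible that is on the worktop upright in a pocket of its own in the wooden block on the shaker, press the shaker's sprung locking lever down until it stays down by itself, and only then use the long socket key to turn the square nut at the bottom of the deep hub bore clockwise (seen from above) as far as its stop, lifting and reseating the key on the way if the turn is too long for one stroke. Finally stand the key back in its holder.

Things in the scene. Friction and masses are not known exactly. Their poses are not given: they have to be found in the camera images.
- shaker: crucible shaker, fixed, place and yaw vary: grey base plate, own x -90..100, y -80..80, top z 20 mm. On it: beech block 52 (x) x 132 (y) mm centred at x -60, y 0, z 20..46; aluminium hub, round tower 70 mm wide centred at x 35, y -40, top z 90, with an open bore; sprung locking lever at y 47. Origin at the underside, z up; own -x side faces the robot
- bore_mouth (a point): centre of the hub's open bore at its upper rim, 90 mm above the worktop; the bore is 46 mm wide and 70 mm deep; its floor is 20 mm above the worktop
- nut_top (a point): top centre of the square nut on the bore's axis, 13 mm above the bore's floor and 57 mm below the rim; 18 mm across flats, its upper 4 mm stepped in to 14.5 mm as a lead-in
- nut (a joint): turn of the nut in rad, growing clockwise seen from above; stop at 3.6; starts between 0 and 0.4 and stays where left (friction 0.12 N m). At 0 its flats are square to the shaker's x and y; at q they are turned by -q about the upright. 'At its stop' means over 3.5
- lever (a joint): locking lever angle in rad: 0 = up (rising 0.5 rad toward the shaker's -x side), 0.5 = level, on its stop. A spring pushes it up with about 0.4 N m (about 6 N at the pad); beyond about 0.33 an over-centre spring detent pulls it down to 0.5 and holds it
- lever_pad (a point): top centre of the lever's black finger pad, 32 mm long (along the lever), 24 mm wide, 72 mm from the pivot, which is at shaker x 83, y 47, z 45 mm. The pad's top is about 85 mm above the worktop with the lever up, 51 mm down; on the way down it moves about 12 mm to the shaker's -x. Press from above with shut fingertips
- key: long socket key, upright in its holder at first, 135 mm tall, 0.18 kg: socket 33 mm wide with a square hole 20.5 mm wide, 18 mm deep, flats square to own x and y (0.14 rad play on the nut; fully on, it rests on the bore's floor); 15 mm shank; black T-bar 64 mm along own x, 16 mm along y, 105..135 mm above the underside: grasp across the 16 mm. Origin: underside centre, z up
- holder: round grey holder for the key, fixed, its place varies: 60 mm wide (foot 84 mm), 50 mm tall, open round well 40 mm wide with its floor 6 mm above the worktop; origin at the underside's centre, z up
- pocket0 (a point): floor centre of pocket 0 of the four in the beech block on the shaker: opening 28 mm (along the shaker's x) by 28 mm or more (along y), 10 mm deep below the block's top; pockets stand about 31 mm apart along the shaker's y, numbered from own -y to +y. A seated crucible's rim stands 6 mm above the block's top. A crucible may go in any pocket
- pocket1 (a point): floor centre of pocket 1 of the four in the beech block on the shaker: opening 28 mm (along the shaker's x) by 28 mm or more (along y), 10 mm deep below the block's top; pockets stand about 31 mm apart along the shaker's y, numbered from own -y to +y. A seated crucible's rim stands 6 mm above the block's top. A crucible may go in any pocket
- pocket2 (a point): floor centre of pocket 2 of the four in the beech block on the shaker: opening 28 mm (along the shaker's x) by 28 mm or more (along y), 10 mm deep below the block's top; pockets stand about 31 mm apart along the shaker's y, numbered from own -y to +y. A seated crucible's rim stands 6 mm above the block's top. A crucible may go in any pocket
- pocket3 (a point): floor centre of pocket 3 of the four in the beech block on the shaker: opening 28 mm (along the shaker's x) by 28 mm or more (along y), 10 mm deep below the block's top; pockets stand about 31 mm apart along the shaker's y, numbered from own -y to +y. A seated crucible's rim stands 6 mm above the block's top. A crucible may go in any pocket
- crucible_a: nickel crucible, an open tapered cup, 25 mm across the rim, 20 mm across the foot, 16 mm tall, about 12 g; origin at the centre of its underside, z up. Starts upright on the worktop. Grasp across the rim. Some starts have only two or three of the four crucibles; an absent one reads None
- crucible_b: nickel crucible, an open tapered cup, 25 mm across the rim, 20 mm across the foot, 16 mm tall, about 12 g; origin at the centre of its underside, z up. Starts upright on the worktop. Grasp across the rim. Some starts have only two or three of the four crucibles; an absent one reads None
- crucible_c: nickel crucible, an open tapered cup, 25 mm across the rim, 20 mm across the foot, 16 mm tall, about 12 g; origin at the centre of its underside, z up. Starts upright on the worktop. Grasp across the rim. Some starts have only two or three of the four crucibles; an absent one reads None
- crucible_d: nickel crucible, an open tapered cup, 25 mm across the rim, 20 mm across the foot, 16 mm tall, about 12 g; origin at the centre of its underside, z up. Starts upright on the worktop. Grasp across the rim. Some starts have only two or three of the four crucibles; an absent one reads None

How it is judged:
By the outcome, as a careful person would: the job done as asked, in the order asked, and still so for the second after the job is handed in, with the robot touching nothing.
Of crucible_a, crucible_b, crucible_c, crucible_d only 2 to 4 are there at a start; the rules pass over those that are not, and their reading is None.
At some moment in a run one of crucible_a, crucible_b, crucible_c, crucible_d may be knocked a few centimetres aside while the robot is not near it.
It also fails if it takes over 200 s, if anything falls off the work surface, if the arm or the gripper's body presses on something with over 40 N, if the wrist force passes 120 N, or if a joint passes its speed limit or range.

## Robot

A 6-joint arm with a two-finger parallel gripper is mounted at the origin on a cart in front of the work surface, level with it; the furniture and walls round the work are solid. World frame = base frame: x ahead of the robot, y to its left, z up, the work surface at z = 0. Lengths are in m, angles in degrees, forces in N, time in s.
With the tool pointing down it reaches from about 0.325 to 0.9 m from the base axis. Payload 6.1 kg.
Tool frame: the origin (TCP) lies at the very end of the fingers, on their centre line; the grasp point (between the pads) lies 19 mm behind it; z points along the fingers, y is the line along which they close (so a half turn about z gives the same grasp; the last joint's range is limited). The gripper opens to 87 mm and grips with 3 to 60 N. Pads are 19 mm wide; open, the fingers measure 117 mm over their backs; the gripper's body (75 mm by 190 mm) begins 51 mm behind the grasp point.
Start: joints at [-84.288, 12.628, 87.462, -0, 79.91, -7.225], TCP at [0.14, -0.609, 0.223] pointing down, gripper open.
Joint ranges: [-170.65, 170.65], [-52.31, 119.04], [5.05, 147.46], [-71.25, 251.25], [11.57, 151.72], [-153.62, 153.62]. Speed limits (degrees/s): [147.25, 147.25, 172.46, 180, 180, 180].

## Interface

Orientations are given as [roll, pitch, yaw] about the fixed x, y, z axes, in that order (R = Rz(yaw) Ry(pitch) Rx(roll)).
In Python, from station import env gives the robot as it stands.
- The arm moves only by the tool jog_arm, never from a script. Its argument "commands" is a list of rows, each an object with "slide": the shift along the tool's x, y, z in m, a list of three; "turn": the turn about the tool's z in rad. A call has 1 to 12 rows; each row shifts and turns the commanded pose from where the row before left it, along the tool's axes as they then stand; what a row does not reach is not made up. A row lasts 1/10 s, in which the tool goes at most 50 mm and 8.59 degrees, less where a joint would pass 70% of its speed; a pose out of reach is approached as far as the arm can. A call with a gripper value outside its range is refused whole. "jaw" is the opening, from -1 (shut) to 1 (fully open), set as the call begins (left out, the last holds). The fingers move at their own pace and stop on an object; "grip_force" is the grip in N (left out, the last holds). Time passes only in rows, so rows that do not move let the fingers close. It gives the time, the measured TCP pose, the force, the opening and the grip force at its end, in the units of the state.
- env.get_obs(): the state, without advancing time (a new reading comes with each control period).
- env.snapshot(name): name is "scene" or "side" or "wrist"; returns the picture (384x512x3 uint8, blue, green, red); there is no depth.
- env.camera_params(name): a dict with "fov_y" (degrees; the focal length in pixels is half the picture's height over the tangent of half this angle, whatever the lens; pixels are square), "cx", "cy" (the principal point, pixels), "position" and "rotation" of the camera in the world; the wrist camera has in their place "tool_from_camera" (4x4, takes a point from camera to tool coordinates, whose origin is the TCP and whose axes are the flange's). Camera axes: x right, y up, looking along -z (the intrinsics and any distortion apply to the point x, -y, -z); pixel columns grow to the right and rows downward; lengths in m; the calibration is good to about 2 mm. A picture is of the moment at which its call begins: read the wrist's pose just before it. camera_params takes no time and is no camera call.
- env.hand_in(): hands the job in; it is judged then, once.
The state is a dict: "time_s": time; "qpos": joint angles; "dq": joint speeds; "tau": joint torques, N m; "position": TCP position; "tool_rot": TCP orientation; "wrist_force": force on the tool from outside, world axes, zero at the start; "torque": the same for the moment, N m; "opening": finger opening in m; "grip_force": force on a finger pad.
Only numpy, scipy, OpenCV 4.12 (cv2) and the standard library are available. Lean on these libraries where they do the work, as an engineer would, in place of code of your own. Each camera call takes 0.05 s, during which the arm holds its last target. There are 200 camera calls.

## Working session

There is one attempt and no reset: what is moved stays moved. The work goes in short steps, Python scripts to look and compute and a tool call to move; the robot and the scene stay as the last step left them, time stands still between calls to the robot, and variables do not carry over. Pictures are saved under pics/ and viewed, at most 14 in all, crops included, and the job is handed in when it is done.

Besides the shell and the picture viewer there is one more tool, called after "Request:" as name([rows], argument=value, ...), one row to a line, values as JSON. jog_arm: Moves the arm, as the interface text tells. Its arguments: {"type":"object","properties":{"commands":{"type":"array"},"jaw":{"type":"number"},"grip_force":{"type":"number"}},"required":["commands"]}

```bash
ls; mkdir -p pics; python3 - <<'E'
from station import env
import cv2,numpy as np
o=env.get_obs();print(o)
for n in("scene","side","wrist"):
    p=env.camera_params(n);print(n,p)
a=env.snapshot("scene");b=env.snapshot("side");c=env.snapshot("wrist")
for n,i in zip("abc",(a,b,c)):cv2.imwrite(f"pics/{n}0.png",i)
E
```

```text
pics
{'time_s': 0.0, 'qpos': array([-8.42870767e+01,  1.26754679e+01,  8.75239854e+01, -8.64602688e-04,
        7.99103260e+01, -7.22385111e+00]), 'dq': array([ 0.04130654,  0.05757227, -0.02097118, -0.05520059,  0.06445747,
        0.05646338]), 'tau': array([ 2.73092746e-05, -4.94610250e+01, -3.87372565e+01,  6.99305325e-02,
        5.72613941e-02, -1.57670379e-04]), 'position': array([ 0.13986483, -0.60852607,  0.22145125]), 'tool_rot': array([-1.79890985e+02, -1.29601479e-02,  1.29369144e+01]), 'wrist_force': array([ 0.25172607,  0.53831715, -1.05725355]), 'torque': array([ 0.02677739, -0.00882531, -0.00959397]), 'grip_force': 0.0, 'opening': 0.08694042317000202}
scene {'fov_y': 55.44348428913076, 'cx': 258.3951926008534, 'cy': 190.73501692774977, 'position': array([ 0.17169982, -0.9500765 ,  0.43979367]), 'rotation': array([ 65.81778413,   0.24648875, -26.69114586])}
side {'fov_y': 42.55972613108534, 'cx': 258.391739970189, 'cy': 194.36751593679543, 'position': array([ 0.20131876, -1.06020001,  0.63696761]), 'rotation': array([ 56.24967727,   0.4483324 , -19.50837433])}
wrist {'fov_y': 70.89814879107075, 'cx': 259.00762591273093, 'cy': 194.11950230985067, 'tool_from_camera': array([[ 8.70606955e-04,  9.64795708e-01,  2.62999020e-01,
         7.32053378e-02],
       [ 9.99999254e-01, -1.06521479e-03,  5.97372386e-04,
         1.01495997e-03],
       [ 8.56492760e-04,  2.62998304e-01, -9.64795916e-01,
        -1.62591209e-01],
       [ 0.00000000e+00,  0.00000000e+00,  0.00000000e+00,
         1.00000000e+00]])}
```

```bash
cd pics; python3 -c "
import cv2,numpy as np
a,b,c=[cv2.resize(cv2.imread(n+'0.png'),(400,300)) if n=='c' else cv2.imread(n+'0.png') for n in 'abc']
cv2.imwrite('a1.png',cv2.resize(a,(800,600)));cv2.imwrite('b1.png',cv2.resize(b,(800,600)))"
```

```text
(no output)
```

View pics/a1.png

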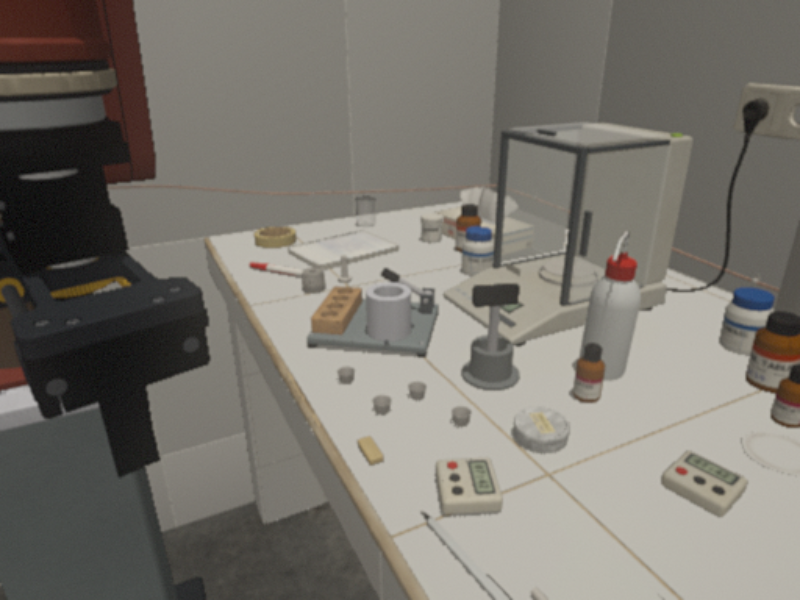

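View pics/b1.png

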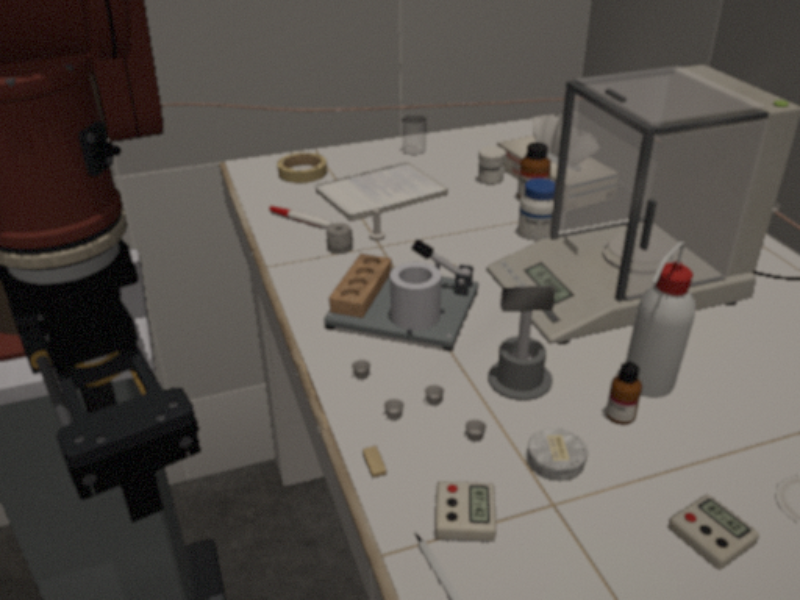

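The pictures show the shaker with its block, hub and raised lever, the key in its holder, and four crucibles at about (361,369), (394,409), (434,394) and (475,430) in the side view (800 px scale).

```bash
cat > h.py <<'E'
import numpy as np,cv2
from scipy.spatial.transform import Rotation as R
from station import env
def pose(name,o=None):
    p=env.camera_params(name)
    if name=="wrist":
        T=np.eye(4);T[:3,:3]=R.from_euler('xyz',o['tool_rot'],degrees=True).as_matrix();T[:3,3]=o['position']
        T=T@np.array(p['tool_from_camera'])
        return T[:3,:3],T[:3,3],p
    return R.from_euler('xyz',p['rotation'],degrees=True).as_matrix(),np.array(p['position']),p
def f(p): return 192/np.tan(np.radians(p['fov_y']/2))
def ray(P,u,v):
    M,c,p=P;d=M@np.array([(u-p['cx'])/f(p),-(v-p['cy'])/f(p),-1]);return c,d/np.linalg.norm(d)
def onz(P,u,v,z):
    c,d=ray(P,u,v);return c+d*(z-c[2])/d[2]
def proj(P,X):
    M,c,p=P;q=M.T@(np.array(X)-c);return np.array([p['cx']-f(p)*q[0]/q[2],p['cy']+f(p)*q[1]/q[2]])
def tri(rays):
    A=np.zeros((3,3));b=np.zeros(3)
    for c,d in rays:
        m=np.eye(3)-np.outer(d,d);A+=m;b+=m@c
    return np.linalg.solve(A,b)
def snap(name,fn=None):
    o=env.get_obs();P=pose(name,o);im=env.snapshot(name)
    if fn:cv2.imwrite(f'pics/{fn}.png',im);np.save(f'pics/{fn}.npy',np.array(list(o['position'])+list(o['tool_rot'])))
    return im,P
def load(fn):
    a=np.load(f'pics/{fn}.npy');return cv2.imread(f'pics/{fn}.png'),pose('wrist',dict(position=a[:3],tool_rot=a[3:]))
E
python3 - <<'E'
from h import *
A=pose("scene");B=pose("side");k=.64
pts={'c1':((346,371),(361,365)),'c2':((382,400),(394,405)),'c3':((417,387),(434,390)),'c4':((461,412),(475,426)),
'keytopR':((518,286),(552,290)),'keytopL':((474,288),(503,290)),'hubtop':((388,295),(416,274)),'plate_nl':((311,344),(329,329)),'plate_nr':((432,349),(452,341)),'plate_fr':((438,303),(478,285)),'pad':((390,276),(423,247)),'foot':((490,374),(520,380))}
for n,(a,b) in pts.items():
    a=np.array(a)*k;b=np.array(b)*k
    print(n,tri([ray(A,*a),ray(B,*b)]).round(3),'z.016',onz(A,*a,.016).round(3)[:2],onz(B,*b,.016).round(3)[:2],'z.09',onz(B,*b,.09).round(3)[:2])
E
```

```text
c1 [ 0.403 -0.31   0.026] z.016 [ 0.409 -0.293] [ 0.407 -0.298] z.09 [ 0.383 -0.389]
c2 [ 0.418 -0.398  0.027] z.016 [ 0.424 -0.382] [ 0.422 -0.387] z.09 [ 0.396 -0.467]
c3 [ 0.476 -0.381  0.02 ] z.016 [ 0.479 -0.375] [ 0.478 -0.377] z.09 [ 0.445 -0.459]
c4 [ 0.496 -0.46   0.023] z.016 [ 0.501 -0.451] [ 0.499 -0.454] z.09 [ 0.464 -0.527]
keytopR [ 0.618 -0.397  0.145] z.016 [ 0.812 -0.156] [ 0.726 -0.224] z.09 [ 0.664 -0.324]
keytopL [ 0.564 -0.374  0.143] z.016 [ 0.732 -0.125] [ 0.658 -0.199] z.09 [ 0.604 -0.302]
hubtop [ 0.52  -0.2    0.074] z.016 [ 0.574 -0.081] [ 0.552 -0.112] z.09 [ 0.51  -0.225]
plate_nl [ 0.382 -0.228  0.033] z.016 [ 0.39  -0.195] [ 0.389 -0.206] z.09 [ 0.367 -0.308]
plate_nr [ 0.527 -0.323  0.038] z.016 [ 0.548 -0.294] [ 0.538 -0.291] z.09 [ 0.498 -0.382]
plate_fr [ 0.609 -0.209  0.044] z.016 [ 0.638 -0.153] [ 0.629 -0.173] z.09 [ 0.578 -0.279]
pad [ 0.553 -0.137  0.077] z.016 [0.618 0.002] [ 0.592 -0.037] z.09 [ 0.546 -0.159]
foot [ 0.589 -0.389  0.011] z.016 [ 0.585 -0.393] [ 0.587 -0.396] z.09 [ 0.541 -0.476]
```

Request:
jog_arm([
  {"slide":[0.031,-0.017,-0.011],"turn":0},
  {"slide":[0.031,-0.017,-0.011],"turn":0},
  {"slide":[0.031,-0.017,-0.011],"turn":0},
  {"slide":[0.031,-0.017,-0.011],"turn":0},
  {"slide":[0.031,-0.017,-0.011],"turn":0},
  {"slide":[0.031,-0.017,-0.011],"turn":0},
  {"slide":[0.031,-0.017,-0.011],"turn":0},
  {"slide":[0.031,-0.017,-0.011],"turn":0},
  {"slide":[0.031,-0.017,-0.011],"turn":0},
  {"slide":[0.031,-0.017,-0.011],"turn":0},
  {"slide":[0.031,-0.017,-0.011],"turn":0},
  {"slide":[0,0,0],"turn":0},
])

```text
time_s: 1.35
position: [0.4334, -0.3481, 0.3453]
tool_rot: [179.9, -0.2, 13.2]
wrist_force: [-0.0, 0.1, -0.3]
opening: 0.087
grip_force: 0.0
```

```bash
python3 - <<'E'
from h import *
im,P=snap("wrist","w1");cv2.imwrite("pics/w1b.png",cv2.resize(im,(800,600)));print(env.get_obs()['position'],env.get_obs()['tool_rot'])
E
```

```text
[ 0.43180549 -0.34936623  0.34421706] [ 1.79937320e+02 -3.89905919e-02  1.31406808e+01]
```

View pics/w1b.png

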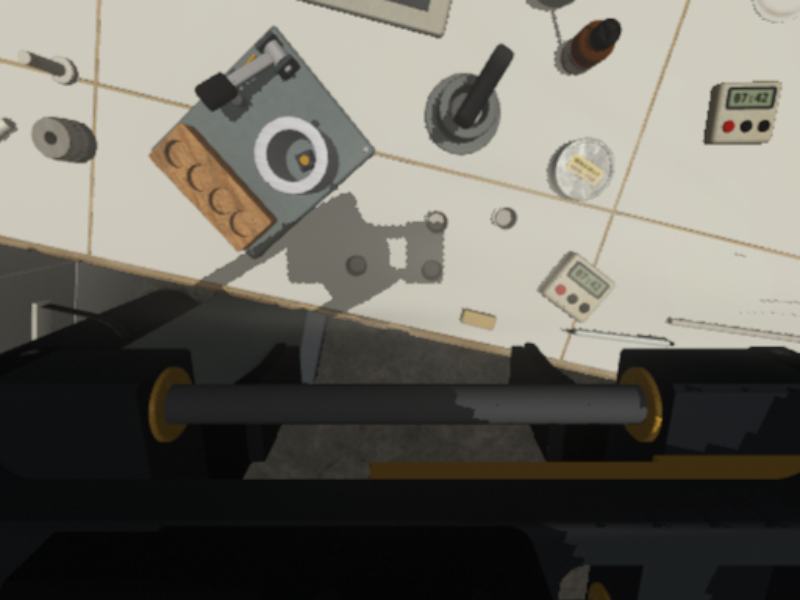

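```bash
python3 - <<'E'
from h import *
im,P=load("w1");k=.64
W=lambda u,v,z:onz(P,u*k,v*k,z)[:2]
src=[];dst=[]
# plate top corners own x,y : left(-90,80) top(100,80) right(100,-80) bottom(-90,-80)
for own,(u,v),z in [((-90,80),(150,152),.02),((100,80),(275,28),.02),((100,-80),(373,152),.02),((-90,-80),(255,258),.02),((35,-40),(291,155),.09),
  ((-86,66),(151,154),.046),((-34,66),(188,124),.046),((-34,-66),(275,216),.046),((-86,-66),(237,250),.046)]:
    src.append(np.array(own)/1000);dst.append(W(u,v,z));print(own,dst[-1].round(4))
src=np.array(src);dst=np.array(dst)
def fit(i):
    s,d=src[i],dst[i];H=(s-s.mean(0)).T@(d-d.mean(0));a=np.arctan2(H[0,1]-H[1,0],H[0,0]+H[1,1])
    M=np.array([[np.cos(a),-np.sin(a)],[np.sin(a),np.cos(a)]]);t=d.mean(0)-M@s.mean(0);print(np.degrees(a),t.round(4),np.round((s@M.T+t-d)*1000,1).tolist());return M,t
fit(range(9));M,t=fit(range(4))
for n,(u,v),z in [('c1',(356,263),.016),('c2',(432,268),.016),('c3',(437,218),.016),('c4',(503,216),.016),('key a',(503,52),.135),('key b',(463,120),.135),('holder',(463,112),.0),('pad',(216,90),.085)]:
    print(n,W(u,v,z).round(4))
E
```

```text
(-90, 80) [ 0.4794 -0.0523]
(100, 80) [ 0.6292 -0.1673]
(100, -80) [ 0.5353 -0.2896]
(-90, -80) [ 0.3897 -0.1803]
(35, -40) [ 0.5106 -0.2214]
(-86, 66) [ 0.479  -0.0684]
(-34, 66) [ 0.5168 -0.1028]
(-34, -66) [ 0.4459 -0.203 ]
(-86, -66) [ 0.4001 -0.1679]
-36.94539388705371 [ 0.5064 -0.1703] [[3.2, 0.1], [5.3, 0.9], [3.0, -4.7], [-3.3, 0.2], [-0.3, -1.8], [-1.6, 2.6], [2.1, 5.8], [-6.4, 0.4], [-2.0, -3.4]]
-36.81769643984793 [ 0.5044 -0.1694] [[0.9, 0.9], [3.2, 2.0], [1.2, -3.7], [-5.3, 0.8]]
c1 [ 0.4101 -0.2957]
c2 [ 0.4249 -0.3844]
c3 [ 0.4825 -0.3758]
c4 [ 0.502  -0.4488]
key a [ 0.6245 -0.384 ]
key b [ 0.5692 -0.3664]
holder [ 0.6006 -0.3765]
pad [ 0.5506 -0.1443]
```

Request:
jog_arm([
  {"slide":[0,0,0.024],"turn":-0.14},
  {"slide":[0,0,0.024],"turn":-0.14},
  {"slide":[0,0,0.024],"turn":-0.14},
  {"slide":[0,0,0.024],"turn":-0.14},
  {"slide":[0,0,0.024],"turn":-0.14},
  {"slide":[-0.005,0.018,0.024],"turn":0},
  {"slide":[-0.004,0.017,0],"turn":0},
  {"slide":[0,0,0],"turn":0},
  {"slide":[0,0,0],"turn":0},
])

```text
time_s: 2.3
position: [0.452, -0.3792, 0.199]
tool_rot: [-179.9, -0.0, 53.0]
wrist_force: [-0.2, 0.5, 0.0]
opening: 0.0873
grip_force: 0.0
```

```bash
python3 - <<'E'
from h import *
im,P=snap("wrist","w2");cv2.imwrite("pics/w2b.png",cv2.resize(im,(800,600)));print(env.get_obs()['position'],env.get_obs()['tool_rot'])
E
```

```text
[ 0.45215119 -0.37896756  0.19950581] [-1.79966727e+02  4.42504793e-03  5.29970807e+01]
```

View pics/w2b.png

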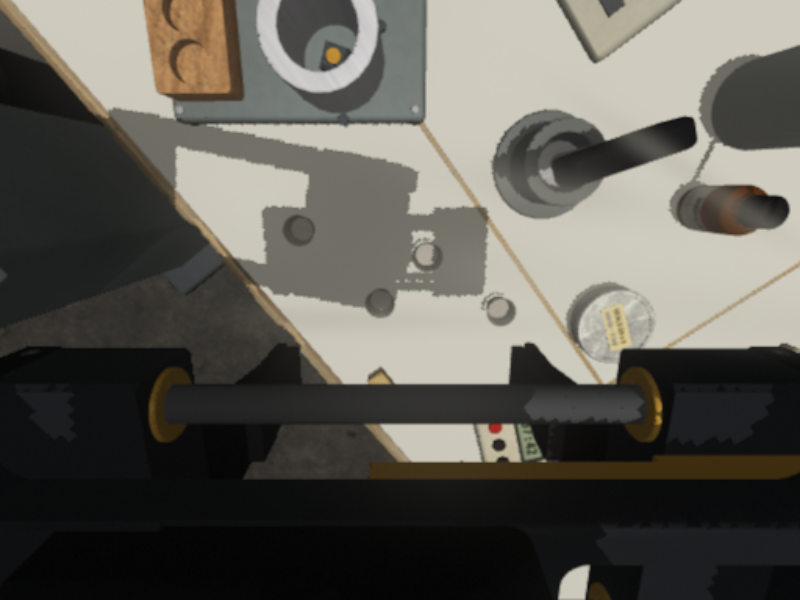

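```bash
cat >> h.py <<'E'
def circ(im,P,X,r,z,win=26,save=None,pf=0.3):
    "Hough circle of radius r [m] at height z near the expected X; returns world centre"
    d=np.linalg.norm(np.array([*X[:2],z])-P[1]);c=proj(P,[X[0],X[1],z]);rp=f(P[2])*r/abs((P[0].T@(np.array([*X[:2],z])-P[1]))[2])
    w=int(win);x0,y0=max(int(c[0])-w,0),max(int(c[1])-w,0);s=4
    g=cv2.resize(cv2.cvtColor(im[y0:y0+2*w,x0:x0+2*w],cv2.COLOR_BGR2GRAY),None,fx=s,fy=s,interpolation=cv2.INTER_CUBIC)
    g=cv2.createCLAHE(3,(2,2)).apply(cv2.GaussianBlur(g,(0,0),3))
    h=cv2.HoughCircles(g,cv2.HOUGH_GRADIENT_ALT,1,10,param1=80,param2=pf,minRadius=int(rp*s*.82),maxRadius=int(rp*s*1.18))
    out=[]
    if h is not None:
        for u,v,q in h[0][:4]:
            p=(u/s+x0-.375,v/s+y0-.375);out.append((onz(P,*p,z)[:2].round(4).tolist(),round(float(q/s/rp),2)))
    if save:
        g=cv2.cvtColor(g,cv2.COLOR_GRAY2BGR)
        for u,v,q in (h[0][:1] if h is not None else []):cv2.circle(g,(int(u),int(v)),int(q),(0,0,255),1)
        cv2.imwrite(save,g)
    return out
def tool(o,X):
    "offset of world point from TCP in tool axes"
    return R.from_euler('xyz',o['tool_rot'],degrees=True).as_matrix().T@(np.array(X)-o['position'])
E
python3 - <<'E'
from h import *
im,P=load("w2");k=.64
W=lambda u,v,z:onz(P,u*k,v*k,z)[:2]
for i,(u,v) in enumerate([(298,229),(379,302),(426,255),(499,308)]):
    X=W(u,v,.016);print(i,X.round(4),circ(im,P,X,.0125,.016,22,f'pics/cc{i}.png'))
print('hub',W(318,33,.09),circ(im,P,W(318,33,.09),.035,.09,50),'key',W(696,127,.135),W(560,167,.135),'holder foot',W(548,163,0.003),'nut',W(334,55,.033))
cv2.imwrite('pics/ccall.png',np.hstack([cv2.imread(f'pics/cc{i}.png') for i in range(4)]))
E
```

```text
0 [ 0.4083 -0.2953] [([0.4073, -0.2963], 1.01)]
1 [ 0.4231 -0.3833] [([0.4231, -0.3834], 0.98)]
2 [ 0.4787 -0.3749] [([0.4806, -0.3761], 0.99)]
3 [ 0.5016 -0.4489] [([0.5014, -0.4517], 1.0), ([0.5013, -0.4452], 0.96)]
hub [ 0.50855061 -0.22432634] [([0.5101, -0.2206], 1.02), ([0.517, -0.2145], 0.99), ([0.509, -0.2271], 0.89), ([0.5039, -0.2332], 1.03)] key [ 0.63080987 -0.38612005] [ 0.56659243 -0.3616034 ] holder foot [ 0.60097591 -0.3757884 ] nut [ 0.51115345 -0.22075953]
```

View pics/ccall.png

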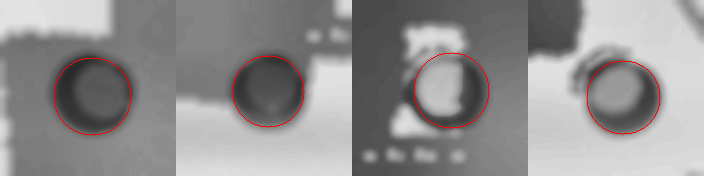

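Request:
jog_arm([
  {"slide":[0.008,-0.0171,0.02],"turn":0},
  {"slide":[0.008,-0.0171,0.02],"turn":0},
  {"slide":[0.008,-0.0171,0.02],"turn":0},
  {"slide":[0.008,-0.0171,0.02],"turn":0},
  {"slide":[0.0074,-0.0173,0.02],"turn":0},
  {"slide":[0,0,0.02],"turn":0},
  {"slide":[0,0,0.015],"turn":0},
  {"slide":[0,0,0],"turn":0},
  {"slide":[0,0,0],"turn":0},
], jaw=0.0)

```text
time_s: 3.25
position: [0.4081, -0.2958, 0.0653]
tool_rot: [180.0, 0.0, 53.0]
wrist_force: [0.7, 0.3, 0.2]
opening: 0.0438
grip_force: 0.0
```

```bash
python3 - <<'E'
from h import *
im,P=snap("wrist","w3");o=env.get_obs();print(o['position'],o['tool_rot'])
c=circ(im,P,(.4075,-.296),.0125,.016,28,'pics/cc.png');print(c)
for X in c:print(tool(o,[*X[0],.012]).round(4))
E
```

```text
[ 0.40857901 -0.29629489  0.06579001] [1.79900343e+02 1.56215111e-02 5.30408878e+01]
[([0.4082, -0.2962], 1.06), ([0.4082, -0.2962], 0.9)]
[-0.0001 -0.0005  0.0538]
[-0.0001 -0.0005  0.0538]
```

Request:
jog_arm([
  {"slide":[0,0,0.02],"turn":0},
  {"slide":[0,0,0.02],"turn":0},
  {"slide":[0,0,0.013],"turn":0},
  {"slide":[0,0,0],"turn":0},
  {"slide":[0,0,0],"turn":0},
])

```text
time_s: 3.8
position: [0.4085, -0.2961, 0.0122]
tool_rot: [180.0, 0.0, 53.0]
wrist_force: [0.5, -0.2, -0.0]
opening: 0.0435
grip_force: 0.0
```

Request:
jog_arm([
  {"slide":[0,0,0],"turn":0},
  {"slide":[0,0,0],"turn":0},
  {"slide":[0,0,0],"turn":0},
  {"slide":[0,0,0],"turn":0},
  {"slide":[0,0,0],"turn":0},
  {"slide":[0,0,0],"turn":0},
], jaw=-1, grip_force=8)

```text
time_s: 4.4
position: [0.4085, -0.2961, 0.0121]
tool_rot: [179.9, 0.0, 53.0]
wrist_force: [-0.8, 0.3, 4.9]
opening: 0.0235
grip_force: 8.0
```

Request:
jog_arm([
  {"slide":[0,0,-0.03],"turn":0},
  {"slide":[0,0,-0.04],"turn":0},
  {"slide":[0,0,-0.04],"turn":0},
  {"slide":[0.0,0,-0.02],"turn":0},
  {"slide":[0.022,-0.011,0],"turn":0},
  {"slide":[0.022,-0.011,0],"turn":0},
  {"slide":[0.022,-0.011,0],"turn":0},
  {"slide":[0.022,-0.012,0],"turn":0},
  {"slide":[0.022,-0.012,0],"turn":0},
  {"slide":[0,0,0],"turn":0},
  {"slide":[0,0,0],"turn":0},
])

```text
time_s: 5.5
position: [0.4287, -0.1734, 0.1414]
tool_rot: [180.0, 0.0, 53.1]
wrist_force: [-0.5, -0.5, 0.1]
opening: 0.0233
grip_force: 8.0
```

```bash
python3 - <<'E'
from h import *
im,P=snap("wrist","w4");cv2.imwrite("pics/w4b.png",cv2.resize(im,(800,600))[:420]);o=env.get_obs();print(o['position'],o['tool_rot'],o['opening'])
E
```

```text
[ 0.42872068 -0.17392165  0.14146119] [1.79989613e+02 2.23668471e-02 5.30734908e+01] 0.023018116893328416
```

View pics/w4b.png

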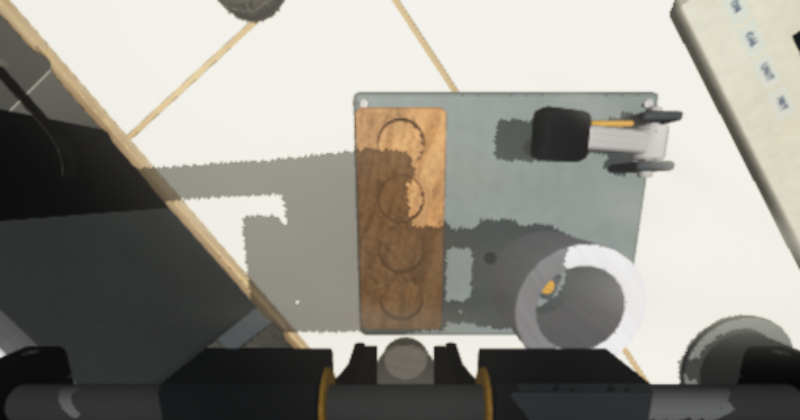

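```bash
python3 - <<'E'
from h import *
im,P=load("w4");k=.64;a=np.load('pics/w4.npy');o=dict(position=a[:3],tool_rot=a[3:])
W=lambda u,v,z:np.array([*onz(P,u*k,v*k,z)[:2],z])
for i,(u,v) in enumerate([(402,298),(401,248),(402,198),(401,140)]):
    X=W(u,v,.046);c=circ(im,P,X,.014,.046,22,f'pics/p{i}.png',.1);print(i,X.round(4),tool(o,X).round(4),[(tool(o,[*q[0],.046])[:2].round(4).tolist(),q[1]) for q in c])
for n,(u,v),z in [('bTL',(357,107),.046),('bTR',(446,108),.046),('bBL',(361,331),.046),('bBR',(443,330),.046),('plTL',(355,93),.02),('plTR',(657,93),.02),('cruc',(406,357),.141-.012+.016),('pad',(561,125),.085),('hub',(584,312),.09)]: print(n,tool(o,W(u,v,z)).round(4),W(u,v,z).round(4))
cv2.imwrite('pics/pall.png',np.hstack([cv2.resize(cv2.imread(f'pics/p{i}.png'),(176,176)) for i in range(4)]))
E
```

```text
0 [ 0.4319 -0.1689  0.046 ] [ 0.0055 -0.0001  0.0954] [([0.0076, -0.0022], 1.04), ([0.014, 0.0059], 0.95), ([0.0125, -0.0071], 1.04), ([0.0125, -0.0133], 0.92)]
1 [ 0.4504 -0.1433  0.046 ] [ 0.0372 -0.0007  0.0954] [([0.0387, -0.0012], 1.07), ([0.0344, 0.0048], 1.05), ([0.0387, -0.0012], 0.88)]
2 [ 0.4688 -0.1199  0.046 ] [ 0.0669 -0.0001  0.0954] [([0.069, -0.0023], 1.01), ([0.0639, -0.0079], 0.96), ([0.0629, 0.0053], 1.02), ([0.0721, -0.0136], 1.03)]
3 [ 0.4877 -0.0937  0.046 ] [ 0.0992 -0.0006  0.0954] [([0.1052, -0.0013], 1.04), ([0.1046, 0.0018], 0.97), ([0.0994, -0.0011], 0.99), ([0.1046, -0.0051], 0.91)]
bTL [ 0.1166 -0.0254  0.0954] [ 0.4784 -0.0649  0.046 ]
bTR [0.1161 0.0247 0.0954] [ 0.5182 -0.0954  0.046 ]
bBL [-0.0165 -0.0266  0.0954] [ 0.3975 -0.1707  0.046 ]
bBR [-0.0158  0.0263  0.0954] [ 0.4403 -0.2018  0.046 ]
plTL [ 0.129  -0.0291  0.1213] [ 0.4828 -0.0528  0.02  ]
plTR [0.1291 0.1565 0.1214] [ 0.6314 -0.1641  0.02  ]
cruc [ 0.0064  0.0022 -0.0036] [ 0.4343 -0.1696  0.145 ]
pad [0.102  0.077  0.0564] [ 0.5515 -0.138   0.085 ]
hub [0.0094 0.0965 0.0514] [ 0.5115 -0.2238  0.09  ]
```

View pics/pall.png

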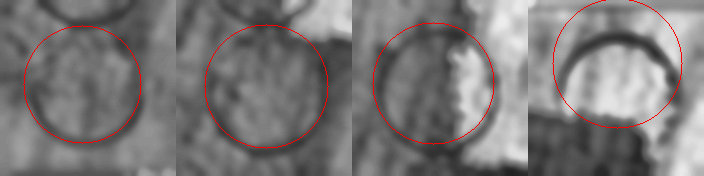

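```bash
python3 - <<'E'
from h import *
im,P=load("w4")
g=cv2.rotate(im[64:216,226:290],cv2.ROTATE_90_CLOCKWISE);g=cv2.resize(g,None,fx=5,fy=5,interpolation=cv2.INTER_CUBIC)
l=cv2.cvtColor(g,cv2.COLOR_BGR2GRAY);l=cv2.createCLAHE(4,(8,4)).apply(l);cv2.imwrite('pics/blk.png',l);print(l.shape)
E
```

```text
(320, 760)
```

View pics/blk.png

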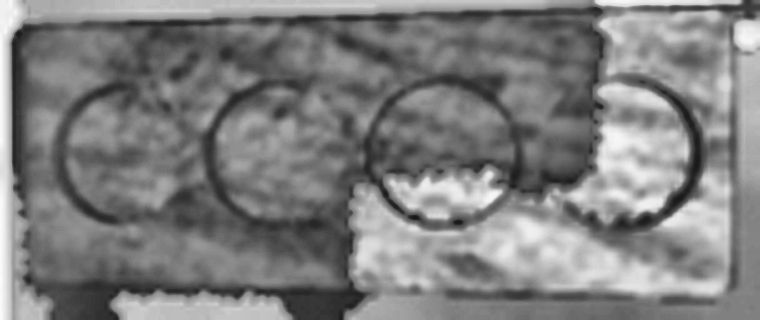

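```bash
python3 - <<'E'
from h import *
im,P=load("w4");a=np.load('pics/w4.npy');o=dict(position=a[:3],tool_rot=a[3:])
for n,v in [('p0L',204.4),('p1L',175),('p2L',143),('p2R',112),('p3R',75.6),('blkL',216-15/5),('blkR',216-734/5)]:
    print(n,tool(o,onz(P,256.4,v,.046)).round(4))
E
```

```text
p0L [-0.0086 -0.001   0.0954]
p1L [ 0.0213 -0.001   0.0954]
p2L [ 0.052  -0.0009  0.0954]
p2R [ 0.08   -0.0009  0.0954]
p3R [ 0.1108 -0.0008  0.0954]
blkL [-0.0177 -0.001   0.0954]
blkR [ 0.116  -0.0008  0.0954]
```

```bash
python3 - <<'E'
from h import *
im,P=load("w4");a=np.load('pics/w4.npy');o=dict(position=a[:3],tool_rot=a[3:])
g=cv2.resize(im[200:250,215:305],None,fx=8,fy=8,interpolation=cv2.INTER_CUBIC);cv2.imwrite('pics/held.png',cv2.convertScaleAbs(g,alpha=1.5))
E
```

```text
(no output)
```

View pics/held.png

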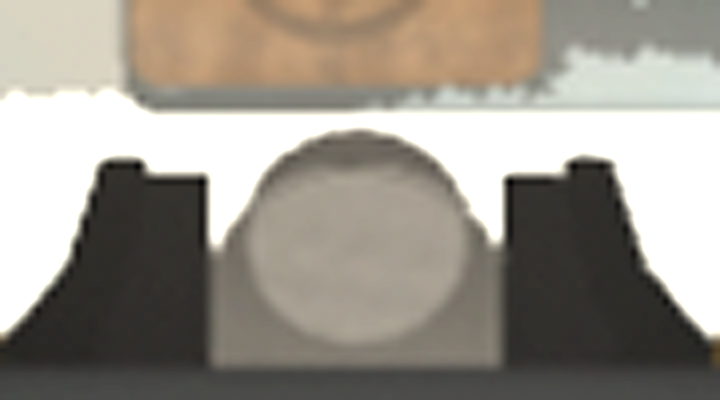

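Request:
jog_arm([
  {"slide":[0.005,-0.001,0.02],"turn":0},
  {"slide":[0,0,0.03],"turn":0},
  {"slide":[0,0,0.025],"turn":0},
  {"slide":[0,0,0.005],"turn":0},
  {"slide":[0,0,0.005],"turn":0},
  {"slide":[0,0,0.004],"turn":0},
  {"slide":[0,0,0.003],"turn":0},
  {"slide":[0,0,0],"turn":0},
  {"slide":[0,0,0],"turn":0},
])

```text
time_s: 6.45
position: [0.4314, -0.1693, 0.0502]
tool_rot: [179.9, -0.0, 53.0]
wrist_force: [1.1, 0.4, 0.5]
opening: 0.0231
grip_force: 8.0
```

Request:
jog_arm([
  {"slide":[0,0,0.0015],"turn":0},
  {"slide":[0,0,0],"turn":0},
  {"slide":[0,0,0],"turn":0},
])

```text
time_s: 6.75
position: [0.431, -0.169, 0.0481]
tool_rot: [180.0, 0.0, 53.1]
wrist_force: [0.6, 0.4, 0.4]
opening: 0.0235
grip_force: 8.0
```

Request:
jog_arm([
  {"slide":[0,0,0],"turn":0},
  {"slide":[0,0,0],"turn":0},
  {"slide":[0,0,0],"turn":0},
  {"slide":[0,0,0],"turn":0},
  {"slide":[0,0,-0.03],"turn":0},
  {"slide":[0,0,-0.04],"turn":0},
  {"slide":[0,0,-0.02],"turn":0},
  {"slide":[0,0,0],"turn":0},
  {"slide":[0,0,0],"turn":0},
], jaw=-0.05)

```text
time_s: 7.65
position: [0.431, -0.169, 0.138]
tool_rot: [180.0, -0.0, 53.0]
wrist_force: [-0.4, 0.5, -0.6]
opening: 0.0412
grip_force: 0.0
```

```bash
python3 - <<'E'
from h import *
im,P=snap("wrist","w5");o=env.get_obs();print(o['position'],o['tool_rot'])
for z in(.052,.062):print(z,[(tool(o,[*q[0],z])[:2].round(4).tolist(),q[1]) for q in circ(im,P,o['position'],.0125,z,26,'pics/pl.png')])
cv2.imwrite('pics/pl2.png',cv2.resize(im[90:230,190:330],(560,560)))
E
```

```text
[ 0.43033237 -0.16863947  0.1370572 ] [-1.79921453e+02  7.46861165e-03  5.30425361e+01]
0.052 [([0.0007, 0.0024], 1.02), ([0.0061, 0.0002], 0.96), ([-0.0023, 0.0098], 1.02), ([-0.0051, -0.013], 1.06)]
0.062 [([0.0062, 0.0021], 1.06), ([-0.001, -0.0103], 1.04)]
```

View pics/pl2.png

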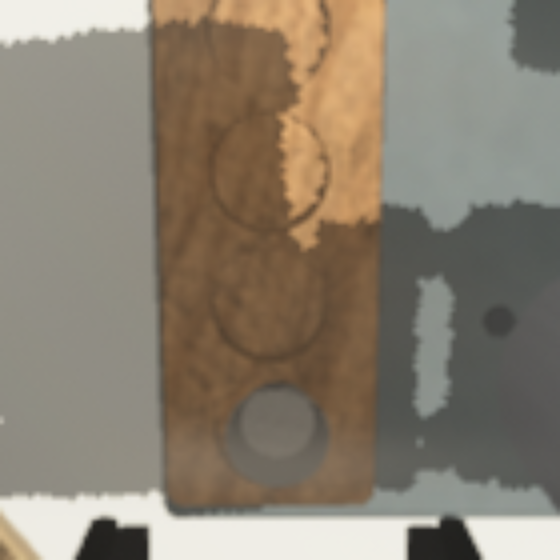

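Request:
jog_arm([
  {"slide":[-0.02,0.02,0],"turn":0},
  {"slide":[-0.023,0.028,0],"turn":0},
  {"slide":[-0.023,0.029,0],"turn":0},
  {"slide":[-0.023,0.029,0],"turn":0},
  {"slide":[-0.023,0.029,0],"turn":0},
  {"slide":[-0.023,0.029,0.02],"turn":0},
  {"slide":[0,0,0.03],"turn":0},
  {"slide":[0,0,0.022],"turn":0},
  {"slide":[0,0,0],"turn":0},
  {"slide":[0,0,0],"turn":0},
])

```text
time_s: 8.7
position: [0.4799, -0.3744, 0.0644]
tool_rot: [-179.8, -0.0, 53.0]
wrist_force: [0.5, 0.4, 1.5]
opening: 0.0411
grip_force: 0.0
```

```bash
cat > look.py <<'E'
from h import *
import sys
fn=sys.argv[1];X=[float(sys.argv[2]),float(sys.argv[3])]
im,P=snap("wrist",fn);o=env.get_obs();print(o['position'],o['tool_rot'][2])
for q in circ(im,P,X,.0125,.016,28,'pics/cc.png'):print(q,tool(o,[*q[0],.012]).round(4))
s,Q=snap("side");
for X in [(.4231,-.3834),(.4806,-.3761),(.5014,-.4517)]:
    c=circ(s,Q,X,.0125,.016,14);print(X,c[:1])
E
python3 look.py w6 .4806 -.3761
```

```text
[ 0.48083106 -0.37526675  0.06602792] 53.05595494417052
([0.479, -0.3761], 1.0) [-0.0018 -0.0009  0.054 ]
(0.4231, -0.3834) [([0.4179, -0.3949], 0.99)]
(0.4806, -0.3761) [([0.4731, -0.3852], 1.01)]
(0.5014, -0.4517) [([0.495, -0.4626], 0.93)]
```

Request:
jog_arm([
  {"slide":[-0.0015,-0.001,0.02],"turn":0},
  {"slide":[0,0,0.02],"turn":0},
  {"slide":[0,0,0.013],"turn":0},
  {"slide":[0,0,0],"turn":0},
  {"slide":[0,0,0],"turn":0},
])

```text
time_s: 9.3
position: [0.4797, -0.3764, 0.0139]
tool_rot: [179.9, 0.0, 53.1]
wrist_force: [-0.0, -1.0, 1.1]
opening: 0.0414
grip_force: 0.0
```

Request:
jog_arm([
  {"slide":[0,0,0],"turn":0},
  {"slide":[0,0,0],"turn":0},
  {"slide":[0,0,0],"turn":0},
  {"slide":[0,0,0],"turn":0},
  {"slide":[0,0,0],"turn":0},
  {"slide":[0,0,0],"turn":0},
], jaw=-1)

```text
time_s: 9.9
position: [0.4796, -0.3765, 0.0138]
tool_rot: [179.9, 0.0, 53.0]
wrist_force: [-0.5, 0.4, 5.4]
opening: 0.0231
grip_force: 8.0
```

Request:
jog_arm([
  {"slide":[0,0,-0.03],"turn":0},
  {"slide":[0,0,-0.03],"turn":0},
  {"slide":[0,0,-0.03],"turn":0},
  {"slide":[0,0,-0.026],"turn":0},
  {"slide":[0.024,-0.0234,0],"turn":0},
  {"slide":[0.024,-0.0234,0],"turn":0},
  {"slide":[0.024,-0.0234,0],"turn":0},
  {"slide":[0.024,-0.0234,0],"turn":0},
  {"slide":[0.024,-0.0234,0],"turn":0},
  {"slide":[0.024,-0.0234,0],"turn":0},
  {"slide":[0.023,-0.0233,0],"turn":0},
  {"slide":[0,0,0],"turn":0},
])

```text
time_s: 11.1
position: [0.4475, -0.1407, 0.1282]
tool_rot: [-179.8, -0.0, 53.2]
wrist_force: [-0.6, 0.1, 0.4]
opening: 0.0228
grip_force: 8.0
```

Request:
jog_arm([
  {"slide":[0,0,0.03],"turn":0},
  {"slide":[0,0,0.03],"turn":0},
  {"slide":[0,0,0.005],"turn":0},
  {"slide":[0,0,0],"turn":0},
  {"slide":[0,0,0],"turn":0},
])

```text
time_s: 11.6
position: [0.4495, -0.145, 0.0651]
tool_rot: [179.9, -0.0, 53.0]
wrist_force: [-0.1, -0.3, 0.4]
opening: 0.0233
grip_force: 8.0
```

Request:
jog_arm([
  {"slide":[0,0,0.005],"turn":0},
  {"slide":[0,0,0.004],"turn":0},
  {"slide":[0,0,0.004],"turn":0},
  {"slide":[0,0,0.002],"turn":0},
  {"slide":[0,0,0],"turn":0},
  {"slide":[0,0,0],"turn":0},
])

```text
time_s: 12.2
position: [0.4488, -0.1442, 0.0492]
tool_rot: [-180.0, 0.0, 53.1]
wrist_force: [-0.6, 0.8, 2.3]
opening: 0.0231
grip_force: 8.0
```

Request:
jog_arm([
  {"slide":[0,0,0],"turn":0},
  {"slide":[0,0,0],"turn":0},
  {"slide":[0,0,0],"turn":0},
  {"slide":[0,0,0],"turn":0},
  {"slide":[0,0,-0.03],"turn":0},
  {"slide":[0,0,-0.04],"turn":0},
  {"slide":[0,0,-0.02],"turn":0},
  {"slide":[0,0,0],"turn":0},
  {"slide":[0,0,0],"turn":0},
], jaw=-0.05)

```text
time_s: 13.1
position: [0.4488, -0.1442, 0.139]
tool_rot: [180.0, -0.0, 53.0]
wrist_force: [0.5, 0.5, -0.7]
opening: 0.0414
grip_force: 0.0
```

```bash
python3 - <<'E'
from h import *
im,P=snap("wrist","w7");o=env.get_obs();print(o['position'],o['tool_rot'])
for n,X in(('p1',[.4495,-.145]),('p0',[.431,-.169])):
  for z in(.052,.062):print(n,z,[(np.round(q[0],4),q[1]) for q in circ(im,P,X,.0125,z,26)[:2]])
E
```

```text
[ 0.44805228 -0.14386612  0.13799233] [-1.79917581e+02  1.49390991e-02  5.30415636e+01]
p1 0.052 [(array([ 0.4552, -0.1458]), 1.02), (array([ 0.4522, -0.1511]), 0.9)]
p1 0.062 [(array([ 0.4558, -0.1416]), 1.07), (array([ 0.4624, -0.1412]), 1.0)]
p0 0.052 [(array([ 0.4373, -0.1633]), 0.93), (array([ 0.4331, -0.1697]), 1.03)]
p0 0.062 [(array([ 0.4373, -0.1736]), 1.02), (array([ 0.4353, -0.1651]), 1.04)]
```

Request:
jog_arm([
  {"slide":[-0.026,0.0154,0],"turn":0},
  {"slide":[-0.026,0.0154,0],"turn":0},
  {"slide":[-0.026,0.0154,0],"turn":0},
  {"slide":[-0.026,0.0154,0],"turn":0},
  {"slide":[-0.026,0.0154,0],"turn":0},
  {"slide":[-0.026,0.0154,0],"turn":0},
  {"slide":[-0.026,0.0154,0.02],"turn":0},
  {"slide":[-0.0245,0.0154,0.02],"turn":0},
  {"slide":[0,0,0.02],"turn":0},
  {"slide":[0,0,0.013],"turn":0},
  {"slide":[0,0,0],"turn":0},
  {"slide":[0,0,0],"turn":0},
])

```text
time_s: 14.35
position: [0.4228, -0.3823, 0.0654]
tool_rot: [-179.9, -0.0, 53.1]
wrist_force: [-0.2, -0.2, 0.7]
opening: 0.0413
grip_force: 0.0
```

```bash
python3 look.py w8 .4231 -.3834
```

```text
[ 0.4233959  -0.38287581  0.06638725] 53.09084897407805
([0.4238, -0.3852], 1.05) [-0.0016  0.0017  0.0544]
([0.4252, -0.3778], 0.94) [ 0.0051 -0.0016  0.0544]
([0.4238, -0.3852], 0.9) [-0.0016  0.0017  0.0544]
(0.4231, -0.3834) [([0.421, -0.3885], 1.02)]
(0.4806, -0.3761) []
(0.5014, -0.4517) [([0.495, -0.4626], 0.95)]
```

Request:
jog_arm([
  {"slide":[-0.0014,0.001,0.02],"turn":0},
  {"slide":[0,0,0.02],"turn":0},
  {"slide":[0,0,0.013],"turn":0},
  {"slide":[0,0,0],"turn":0},
  {"slide":[0,0,0],"turn":0},
])

```text
time_s: 14.95
position: [0.4234, -0.3852, 0.0137]
tool_rot: [180.0, 0.0, 53.1]
wrist_force: [0.7, -0.3, 0.2]
opening: 0.0412
grip_force: 0.0
```

Request:
jog_arm([
  {"slide":[0,0,0],"turn":0},
  {"slide":[0,0,0],"turn":0},
  {"slide":[0,0,0],"turn":0},
  {"slide":[0,0,0],"turn":0},
  {"slide":[0,0,0],"turn":0},
  {"slide":[0,0,0],"turn":0},
], jaw=-1)

```text
time_s: 15.55
position: [0.4233, -0.3854, 0.0137]
tool_rot: [179.9, 0.0, 53.0]
wrist_force: [-1.1, 0.4, 5.0]
opening: 0.0227
grip_force: 8.0
```

Request:
jog_arm([
  {"slide":[0,0,-0.04],"turn":0},
  {"slide":[0,0,-0.04],"turn":0},
  {"slide":[0,0,-0.036],"turn":0},
  {"slide":[0.03,-0.0155,0],"turn":0},
  {"slide":[0.03,-0.0155,0],"turn":0},
  {"slide":[0.03,-0.0155,0],"turn":0},
  {"slide":[0.03,-0.0155,0],"turn":0},
  {"slide":[0.03,-0.0155,0],"turn":0},
  {"slide":[0.03,-0.0155,0],"turn":0},
  {"slide":[0.03,-0.0155,0],"turn":0},
  {"slide":[0.0284,-0.0154,0],"turn":0},
  {"slide":[0,0,0],"turn":0},
])

```text
time_s: 16.75
position: [0.4671, -0.1167, 0.1285]
tool_rot: [-179.9, -0.0, 53.2]
wrist_force: [-0.3, -0.5, 0.2]
opening: 0.0232
grip_force: 8.0
```

Request:
jog_arm([
  {"slide":[0,0,0.03],"turn":0},
  {"slide":[0,0,0.03],"turn":0},
  {"slide":[0,0,0.005],"turn":0},
  {"slide":[0,0,0],"turn":0},
  {"slide":[0,0,0],"turn":0},
])

```text
time_s: 17.25
position: [0.4681, -0.1208, 0.0652]
tool_rot: [179.9, -0.0, 53.0]
wrist_force: [-0.2, 0.2, -0.4]
opening: 0.0227
grip_force: 8.0
```

Request:
jog_arm([
  {"slide":[0,0,0.005],"turn":0},
  {"slide":[0,0,0.004],"turn":0},
  {"slide":[0,0,0.004],"turn":0},
  {"slide":[0,0,0.002],"turn":0},
  {"slide":[0,0,0],"turn":0},
  {"slide":[0,0,0],"turn":0},
])

```text
time_s: 17.85
position: [0.4674, -0.12, 0.0493]
tool_rot: [180.0, 0.0, 53.0]
wrist_force: [-2.0, -0.1, 3.3]
opening: 0.0227
grip_force: 8.0
```

Request:
jog_arm([
  {"slide":[0,0,0],"turn":0},
  {"slide":[0,0,0],"turn":0},
  {"slide":[0,0,0],"turn":0},
  {"slide":[0,0,0],"turn":0},
  {"slide":[0,0,-0.03],"turn":0},
  {"slide":[0,0,-0.04],"turn":0},
  {"slide":[0,0,-0.02],"turn":0},
  {"slide":[0,0,0],"turn":0},
  {"slide":[0,0,0],"turn":0},
], jaw=-0.05)

```text
time_s: 18.75
position: [0.4673, -0.12, 0.139]
tool_rot: [180.0, -0.0, 53.0]
wrist_force: [-0.7, 0.5, -0.9]
opening: 0.0411
grip_force: 0.0
```

Request:
jog_arm([
  {"slide":[-0.0272,0.0252,0],"turn":0},
  {"slide":[-0.0272,0.0252,0],"turn":0},
  {"slide":[-0.0272,0.0252,0],"turn":0},
  {"slide":[-0.0272,0.0252,0],"turn":0},
  {"slide":[-0.0272,0.0252,0],"turn":0},
  {"slide":[-0.0272,0.0252,0],"turn":0},
  {"slide":[-0.0272,0.0252,0],"turn":0},
  {"slide":[-0.0272,0.0252,0.02],"turn":0},
  {"slide":[-0.0268,0.0252,0.02],"turn":0},
  {"slide":[0,0,0.033],"turn":0},
  {"slide":[0,0,0],"turn":0},
  {"slide":[0,0,0],"turn":0},
])

```text
time_s: 19.95
position: [0.5001, -0.4497, 0.0633]
tool_rot: [-179.7, -0.1, 53.0]
wrist_force: [-0.2, -0.8, -0.4]
opening: 0.0415
grip_force: 0.0
```

```bash
python3 look.py w9 .5014 -.450
```

```text
[ 0.50135672 -0.45065111  0.06553451] 53.07066004033967
([0.5012, -0.4529], 1.06) [-0.0019  0.0013  0.0535]
([0.5012, -0.4529], 0.91) [-0.0019  0.0013  0.0535]
([0.5048, -0.447], 0.85) [0.005  0.0007 0.0535]
(0.4231, -0.3834) []
(0.4806, -0.3761) []
(0.5014, -0.4517) [([0.4974, -0.4593], 1.04)]
```

Request:
jog_arm([
  {"slide":[-0.001,0.0007,0.02],"turn":0},
  {"slide":[0,0,0.02],"turn":0},
  {"slide":[0,0,0.013],"turn":0},
  {"slide":[0,0,0],"turn":0},
  {"slide":[0,0,0],"turn":0},
])

```text
time_s: 20.55
position: [0.5021, -0.453, 0.0141]
tool_rot: [179.9, 0.0, 53.1]
wrist_force: [0.8, -0.4, 0.1]
opening: 0.0416
grip_force: 0.0
```

Request:
jog_arm([
  {"slide":[0,0,0],"turn":0},
  {"slide":[0,0,0],"turn":0},
  {"slide":[0,0,0],"turn":0},
  {"slide":[0,0,0],"turn":0},
  {"slide":[0,0,0],"turn":0},
  {"slide":[0,0,0],"turn":0},
], jaw=-1)

```text
time_s: 21.15
position: [0.502, -0.4534, 0.0139]
tool_rot: [179.9, 0.0, 53.0]
wrist_force: [1.5, 0.7, 4.3]
opening: 0.0236
grip_force: 8.0
```

Request:
jog_arm([
  {"slide":[0,0,-0.04],"turn":0},
  {"slide":[0,0,-0.04],"turn":0},
  {"slide":[0,0,-0.036],"turn":0},
  {"slide":[0.0307,-0.0253,0],"turn":0},
  {"slide":[0.0307,-0.0253,0],"turn":0},
  {"slide":[0.0307,-0.0253,0],"turn":0},
  {"slide":[0.0307,-0.0253,0],"turn":0},
  {"slide":[0.0307,-0.0253,0],"turn":0},
  {"slide":[0.0307,-0.0253,0],"turn":0},
  {"slide":[0.0307,-0.0253,0],"turn":0},
  {"slide":[0.0307,-0.0253,0],"turn":0},
  {"slide":[0.0307,-0.0256,0],"turn":0},
])

```text
time_s: 22.35
position: [0.4848, -0.0934, 0.1287]
tool_rot: [-180.0, 0.0, 53.0]
wrist_force: [0.6, 1.1, -0.1]
opening: 0.0233
grip_force: 8.0
```

Request:
jog_arm([
  {"slide":[0,0,0],"turn":0},
  {"slide":[0,0,0.03],"turn":0},
  {"slide":[0,0,0.03],"turn":0},
  {"slide":[0,0,0.005],"turn":0},
  {"slide":[0,0,0],"turn":0},
  {"slide":[0,0,0],"turn":0},
])

```text
time_s: 22.95
position: [0.4863, -0.0958, 0.0652]
tool_rot: [179.9, -0.0, 53.0]
wrist_force: [-1.0, 0.1, 0.2]
opening: 0.023
grip_force: 8.0
```

Request:
jog_arm([
  {"slide":[0,0,0.005],"turn":0},
  {"slide":[0,0,0.004],"turn":0},
  {"slide":[0,0,0.004],"turn":0},
  {"slide":[0,0,0.002],"turn":0},
  {"slide":[0,0,0],"turn":0},
  {"slide":[0,0,0],"turn":0},
])

```text
time_s: 23.55
position: [0.4856, -0.095, 0.0493]
tool_rot: [180.0, -0.0, 53.1]
wrist_force: [-1.0, 0.3, 3.3]
opening: 0.0232
grip_force: 8.0
```

Request:
jog_arm([
  {"slide":[0,0,0],"turn":0},
  {"slide":[0,0,0],"turn":0},
  {"slide":[0,0,0],"turn":0},
  {"slide":[0,0,0],"turn":0},
  {"slide":[0,0,-0.03],"turn":0},
  {"slide":[0,0,-0.04],"turn":0},
  {"slide":[-0.03,0.01,-0.02],"turn":0},
  {"slide":[-0.03,0.02,0],"turn":0},
  {"slide":[-0.03,0.02,0],"turn":0},
  {"slide":[0,0,0],"turn":0},
  {"slide":[0,0,0],"turn":0},
], jaw=-0.05)

```text
time_s: 24.65
position: [0.471, -0.1974, 0.1388]
tool_rot: [-180.0, -0.0, 52.9]
wrist_force: [-0.4, -0.2, 1.3]
opening: 0.0416
grip_force: 0.0
```

```bash
python3 - <<'E'
from h import *
im,P=snap("wrist","w10");o=env.get_obs();print(o['position'],o['tool_rot'])
cv2.imwrite('pics/w10b.png',cv2.resize(im,(800,600))[:420])
E
```

```text
[ 0.47097508 -0.19656833  0.13861931] [-1.79934778e+02 -1.82410411e-02  5.30008135e+01]
```

View pics/w10b.png

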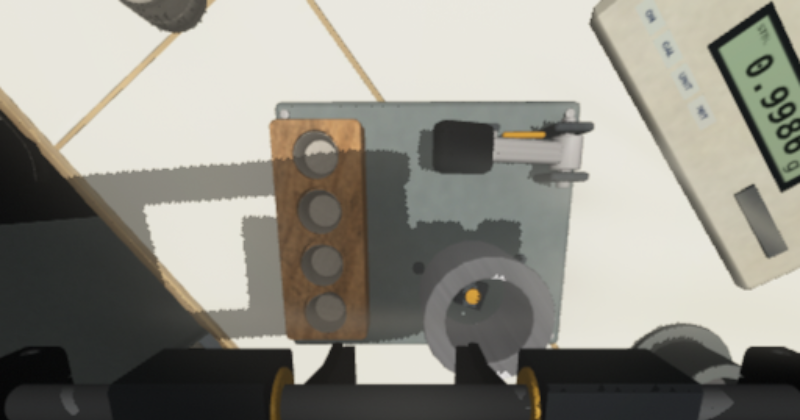

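All four crucibles are seated in the pockets at (317,153), (321,210), (323,262) and (326,310). The lever pad is at (463,147) and the nut at about (472,298).

```bash
python3 - <<'E'
from h import *
im,P=load("w10");a=np.load('pics/w10.npy');o=dict(position=a[:3],tool_rot=a[3:]);k=.64
for n,(u,v),z in [('pad',(463,147),.085),('hub',(489,313),.09),('nut',(472,297),.033)]:
    X=onz(P,u*k,v*k,z);print(n,X.round(4),tool(o,X).round(4))
# pad height from two views (w4 pad seen at 561,125)
_,Q=load("w4");print('pad tri',tri([ray(P,463*k,147*k),ray(Q,561*k,125*k)]).round(4))
print('hub tri',tri([ray(P,489*k,313*k),ray(Q,584*k,312*k)]).round(4))
O=np.array([.5064,-.1703]);al=np.radians(-37);M=np.array([[np.cos(al),-np.sin(al)],[np.sin(al),np.cos(al)]])
# origin from tool frame fit in w4: pockets mean
pk=(np.array([.431,-.1692])+np.array([.4861,-.0954]))/2;O2=pk-M@[-.06,0];print('origin',O2,'hub',O2+M@[.035,-.04],'pad up',O2+M@[.083-.072*np.cos(.5)-.0,.047])
E
```

```text
pad [ 0.55   -0.1421  0.085 ] [0.0917 0.0297 0.0538]
hub [ 0.5132 -0.2173  0.09  ] [0.0095 0.0457 0.0488]
nut [ 0.5097 -0.222   0.033 ] [0.0036 0.0458 0.1058]
pad tri [ 0.5512 -0.1402  0.0832]
hub tri [ 0.5116 -0.217   0.0982]
origin [ 0.50646813 -0.1684089 ] hub [ 0.51034777 -0.22141785] pad up [ 0.55057765 -0.14279743]
```

Request:
jog_arm([
  {"slide":[0.023,0.0065,0],"turn":0},
  {"slide":[0.023,0.0065,0],"turn":0},
  {"slide":[0.023,0.0065,0],"turn":0},
  {"slide":[0.0225,0.006,0],"turn":0},
  {"slide":[0,0,0.02],"turn":0},
  {"slide":[0,0,0.02],"turn":0},
  {"slide":[0,0,0.006],"turn":0},
  {"slide":[0,0,0],"turn":0},
  {"slide":[0,0,0],"turn":0},
], jaw=-1)

```text
time_s: 25.6
position: [0.5472, -0.139, 0.0938]
tool_rot: [179.9, -0.0, 53.1]
wrist_force: [0.7, 0.3, -0.5]
opening: 0.0005
grip_force: 0.0
```

Request:
jog_arm([
  {"slide":[0,0,0.008],"turn":0},
  {"slide":[0,-0.001,0.008],"turn":0},
  {"slide":[0,-0.001,0.008],"turn":0},
  {"slide":[0,-0.001,0.008],"turn":0},
  {"slide":[0,-0.001,0.006],"turn":0},
  {"slide":[0,0,0.004],"turn":0},
  {"slide":[0,0,0],"turn":0},
  {"slide":[0,0,0],"turn":0},
])

```text
time_s: 26.4
position: [0.5432, -0.1367, 0.0512]
tool_rot: [-179.9, 0.0, 53.0]
wrist_force: [-3.5, 1.0, 4.7]
opening: 0.0003
grip_force: 2.6
```

Request:
jog_arm([
  {"slide":[0,0,0.001],"turn":0},
  {"slide":[0,0,0.001],"turn":0},
  {"slide":[0,0,0],"turn":0},
  {"slide":[0,0,0],"turn":0},
])

```text
time_s: 26.8
position: [0.5432, -0.1367, 0.0508]
tool_rot: [-179.9, 0.0, 53.1]
wrist_force: [-9.5, 2.7, 16.3]
opening: 0.0004
grip_force: 8.7
```

Request:
jog_arm([
  {"slide":[0,0,-0.02],"turn":0},
  {"slide":[0,0,-0.03],"turn":0},
  {"slide":[-0.02,0,-0.03],"turn":0},
  {"slide":[-0.03,0,-0.02],"turn":0},
  {"slide":[-0.03,0,0],"turn":0},
  {"slide":[-0.02,0,0],"turn":0},
  {"slide":[0,0,0],"turn":0},
  {"slide":[0,0,0],"turn":0},
])

```text
time_s: 27.6
position: [0.4834, -0.2167, 0.1488]
tool_rot: [-180.0, -0.0, 53.0]
wrist_force: [-0.0, -0.1, -0.1]
opening: 0.0008
grip_force: 0.0
```

```bash
python3 - <<'E'
from h import *
im,P=snap("wrist","w11");o=env.get_obs();print(o['position'],o['tool_rot'])
cv2.imwrite('pics/w11b.png',cv2.resize(im,(800,600))[:420])
E
```

```text
[ 0.48359967 -0.21628289  0.14873148] [-1.79979349e+02 -2.41356607e-02  5.30264408e+01]
```

View pics/w11b.png

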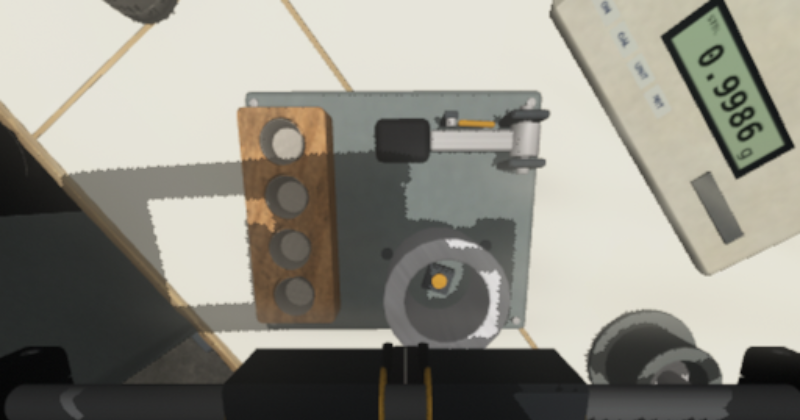

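Lever is down and stays (pad level at (402,140)); four crucibles remain in the block. Next I check obstacles near the key.

```bash
python3 - <<'E'
from h import *
A=pose("scene");B=pose("side");k=.64
for n,a,b in [('post bot',(570,300),(628,345)),('post top',(583,150),(650,133)),('postL bot',(502,262),(560,232)),('postL top',(505,133),(568,85)),('wash cap',(621,268),(676,280)),('wash base',(608,375),(655,390)),('small cap',(593,350),(628,370)),('wash tip',(628,236),(684,245))]:
    print(n,tri([ray(A,a[0]*k,a[1]*k),ray(B,b[0]*k,b[1]*k)]).round(3),onz(B,b[0]*k,b[1]*k,0).round(3))
E
```

```text
post bot [ 0.616 -0.522  0.165] [ 0.77  -0.362  0.   ]
post top [ 0.757 -0.342  0.301] [1.253 0.293 0.   ]
postL bot [ 0.769 -0.158  0.072] [ 0.842 -0.043  0.   ]
postL top [ 0.752 -0.164  0.303] [1.251 0.65  0.   ]
wash cap [ 0.745 -0.451  0.164] [ 0.934 -0.243  0.   ]
wash base [ 0.747 -0.456  0.002] [ 0.749 -0.456  0.   ]
small cap [ 0.671 -0.49   0.08 ] [ 0.739 -0.409  0.   ]
wash tip [ 0.747 -0.45   0.209] [ 1.013 -0.155  0.   ]
```

Request:
jog_arm([
  {"slide":[-0.0095,0.0311,-0.018],"turn":0},
  {"slide":[-0.0095,0.0311,-0.018],"turn":0},
  {"slide":[-0.0095,0.0311,-0.018],"turn":0},
  {"slide":[-0.0095,0.0311,-0.018],"turn":0},
  {"slide":[-0.0095,0.0311,0],"turn":0},
  {"slide":[-0.0095,0.0311,0],"turn":0},
  {"slide":[0,0,0],"turn":-0.14},
  {"slide":[0,0,0],"turn":-0.14},
  {"slide":[0,0,0],"turn":-0.14},
  {"slide":[0,0,0],"turn":-0.14},
  {"slide":[0,0,0],"turn":-0.14},
  {"slide":[0,0,0],"turn":-0.14},
], jaw=0.1)

```text
time_s: 28.85
position: [0.5992, -0.373, 0.2202]
tool_rot: [-180.0, -0.1, 101.6]
wrist_force: [-0.1, 0.4, 0.1]
opening: 0.0483
grip_force: 0.0
```

Request:
jog_arm([
  {"slide":[0,0,0],"turn":-0.14},
  {"slide":[0,0,0],"turn":-0.14},
  {"slide":[0,0,0],"turn":-0.14},
  {"slide":[0,0,0],"turn":-0.14},
  {"slide":[0,0,0],"turn":-0.14},
  {"slide":[0,0,0],"turn":-0.14},
  {"slide":[0,0,0],"turn":-0.14},
  {"slide":[0,0,0],"turn":0},
  {"slide":[0,0,0],"turn":0},
])

```text
time_s: 29.75
position: [0.5988, -0.3735, 0.2205]
tool_rot: [180.0, -0.0, 157.2]
wrist_force: [0.2, -0.3, 0.2]
opening: 0.0479
grip_force: 0.0
```

```bash
cat > key.py <<'E'
from h import *
import sys
fn=sys.argv[1]
im,P=snap("wrist",fn);o=env.get_obs();print(o['position'],o['tool_rot'],o['qpos'].round(1))
c=proj(P,[.598,-.3745,.135]);print('exp px',c)
hsv=im.max(2);m=(hsv<62).astype(np.uint8)
m=cv2.morphologyEx(m,cv2.MORPH_OPEN,np.ones((5,5)))
n,l,s,ce=cv2.connectedComponentsWithStats(m)
for i in range(1,n):
    if s[i,4]>200:
        r=cv2.minAreaRect(np.argwhere(l==i)[:,::-1].astype(np.float32));print(s[i].tolist(),ce[i].round(1),'rect',r)
        if np.linalg.norm(ce[i]-c)<60:
            for z in(.135,):
                q=np.array([onz(P,*p,z) for p in cv2.boxPoints(r)]);e=q[1]-q[0] if np.linalg.norm(q[1]-q[0])>np.linalg.norm(q[2]-q[1]) else q[2]-q[1]
                print('key',q.mean(0).round(4),'len',np.linalg.norm(q[1]-q[0]).round(4),np.linalg.norm(q[2]-q[1]).round(4),'ang',np.degrees(np.arctan2(e[1],e[0])).round(2),'tool',tool(o,q.mean(0)).round(4))
E
python3 key.py k1
```

```text
[ 0.59871456 -0.37370468  0.22061915] [ 1.79983837e+02 -2.69974696e-02  1.57182439e+02] [ -38.4   23.7   73.9    0.    82.4 -105.6]
exp px [257.42065245 196.40662667]
[0, 0, 79, 58, 2797] [29. 21.] rect ((39.0, 28.5), (57.0, 78.0), 90.0)
[337, 0, 61, 12, 484] [365.9   3.7] rect ((367.0, 5.5), (11.0, 60.0), 90.0)
[365, 28, 25, 27, 465] [379.2  42.4] rect ((377.0, 41.0), (26.0, 24.0), 90.0)
[410, 38, 37, 39, 926] [427.6  55.6] rect ((426.8262023925781, 57.90922164916992), (29.01081657409668, 43.32208251953125), 19.440034866333008)
[242, 160, 26, 38, 685] [254.5 179.5] rect ((253.21841430664062, 179.6046905517578), (38.15236282348633, 24.21697998046875), 77.73522186279297)
key [ 0.5817 -0.3719  0.135 ] len 0.0224 0.0364 ang -10.41 tool [ 0.0164 -0.0049  0.0856]
[251, 214, 15, 15, 211] [258.  220.6] rect ((258.0, 221.0), (14.0, 14.0), 90.0)
key [ 0.6213 -0.3837  0.135 ] len 0.0136 0.0146 ang -22.44 tool [-0.0247 -0.0005  0.0856]
[0, 220, 512, 164, 74102] [255.4 308. ] rect ((255.5, 301.5), (163.0, 511.0), 90.0)
```

```bash
python3 - <<'E'
from h import *
im,P=load("k1");g=im[120:250,170:350];cv2.imwrite('pics/k1c.png',cv2.resize(cv2.convertScaleAbs(g,alpha=1.4),None,fx=4,fy=4,interpolation=cv2.INTER_CUBIC))
E
```

```text
(no output)
```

View pics/k1c.png

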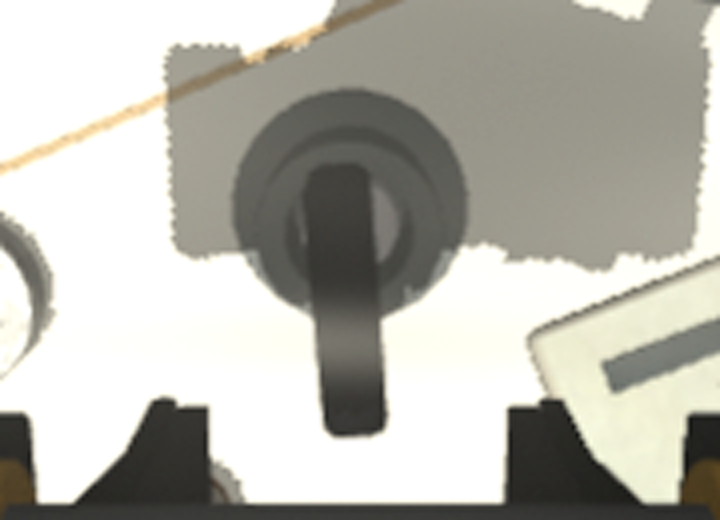

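```bash
python3 - <<'E'
from h import *
im,P=load("k1");a=np.load('pics/k1.npy');o=dict(position=a[:3],tool_rot=a[3:])
W=lambda x,y,z:onz(P,170+x/4-.4,120+y/4-.4,z)
p=[W(338.3,200,.135),W(353.8,420,.135),W(355,435,.135),W(336,163,.105),W(336,163,.135),W(336,185,.135)]
for q in p:print(q.round(4),tool(o,q).round(4))
d=p[0]-p[1];d/=np.linalg.norm(d);print('ang',np.degrees(np.arctan2(d[1],d[0])))
print('foot c',W(350,205,.004).round(4),'rim 50',W(350,220,.05).round(4))
# edges slope each
for A,B in(((305.5,200),(322.5,420)),((371,200),(385,420))):
    e=W(*A,.135)-W(*B,.135);print(np.degrees(np.arctan2(e[1],e[0])))
E
```

```text
[ 0.573  -0.3672  0.135 ] [ 0.0262 -0.0043  0.0855]
[ 0.6248 -0.3851  0.135 ] [-0.0284 -0.0007  0.0854]
[ 0.6285 -0.3864  0.135 ] [-0.0324 -0.0004  0.0854]
[ 0.5685 -0.3665  0.105 ] [ 0.0306 -0.0054  0.1155]
[ 0.5648 -0.3643  0.135 ] [ 0.0348 -0.0048  0.0855]
[ 0.5695 -0.3663  0.135 ] [ 0.0297 -0.0048  0.0855]
ang 160.94519262005153
foot c [ 0.5965 -0.3751  0.004 ] rim 50 [ 0.5934 -0.3734  0.05  ]
160.8774049048159
161.01159329466455
```

Request:
jog_arm([
  {"slide":[-0.0005,-0.0025,0.02],"turn":-0.065},
  {"slide":[0,0,0.03],"turn":0},
  {"slide":[0,0,0.03],"turn":0},
  {"slide":[0,0,0.02],"turn":0},
  {"slide":[0,0,0.01],"turn":0},
  {"slide":[0,0,0],"turn":0},
  {"slide":[0,0,0],"turn":0},
])

```text
time_s: 30.5
position: [0.5984, -0.3773, 0.1122]
tool_rot: [-180.0, 0.1, 161.0]
wrist_force: [-0.2, 0.1, -0.1]
opening: 0.0479
grip_force: 0.0
```

Request:
jog_arm([
  {"slide":[0,0,0],"turn":0},
  {"slide":[0,0,0],"turn":0},
  {"slide":[0,0,0],"turn":0},
  {"slide":[0,0,0],"turn":0},
  {"slide":[0,0,0],"turn":0},
  {"slide":[0,0,0],"turn":0},
  {"slide":[0,0,0],"turn":0},
], jaw=-1, grip_force=45)

```text
time_s: 31.2
position: [0.5978, -0.377, 0.1112]
tool_rot: [-180.0, 0.0, 161.0]
wrist_force: [-0.3, -0.0, 1.2]
opening: 0.0159
grip_force: 44.9
```

```bash
python3 - <<'E'
from h import *
# nut: gold marker & flats; use w10,w11 (yaw 53 views)
for n in('w10','w11'):
    im,P=load(n);
    h=cv2.cvtColor(im,cv2.COLOR_BGR2HSV);m=cv2.inRange(h,(12,140,120),(30,255,255))
    k,l,s,c=cv2.connectedComponentsWithStats(m)
    for i in range(1,k):
        if s[i,4]>15:print(n,c[i],s[i].tolist(),onz(P,*c[i],.033).round(4),onz(P,*c[i],.037).round(4))
ims=[]
im,_=load('w11');a=im[165:205,250:310];im,_=load('w10');b=im[170:210,270:330];im,_=load('w4');c=im[160:200,320:380]
cv2.imwrite('pics/nut.png',cv2.convertScaleAbs(np.vstack([cv2.resize(q,(420,280),interpolation=cv2.INTER_CUBIC) for q in(a,b)]),alpha=1.8))
E
```

```text
w10 [335.8  85.8] [322, 84, 27, 4, 90] [ 0.5892 -0.1594  0.033 ] [ 0.588  -0.1591  0.037 ]
w10 [302.02857143 189.25714286] [298, 185, 9, 10, 70] [ 0.5077 -0.2222  0.033 ] [ 0.5078 -0.221   0.037 ]
w10 [343.25806452 257.66129032] [342, 247, 4, 21, 62] [ 0.4998 -0.3134  0.033 ] [ 0.5    -0.3109  0.037 ]
w11 [303.71052632  78.73684211] [294, 77, 22, 4, 76] [ 0.5833 -0.1555  0.033 ] [ 0.5824 -0.1556  0.037 ]
w11 [280.5 179.5] [276, 175, 10, 10, 74] [ 0.5078 -0.2221  0.033 ] [ 0.5081 -0.2212  0.037 ]
```

View pics/nut.png

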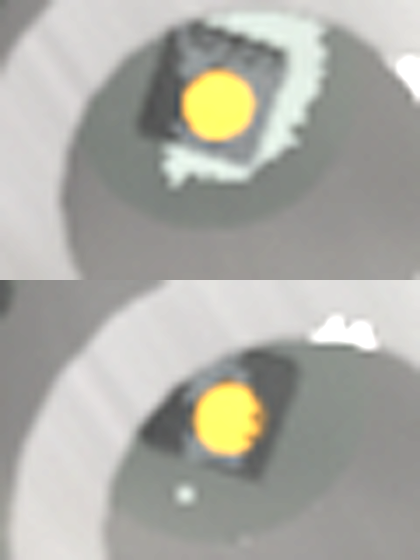

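The nut's edges are turned about 18–19° clockwise from the shaker axes, which makes q about 0.32. The key is gripped (15.9 mm opening).

Request:
jog_arm([
  {"slide":[0,0,-0.015],"turn":0},
  {"slide":[0,0,-0.025],"turn":0},
  {"slide":[0,0,-0.03],"turn":0},
  {"slide":[0,0,-0.03],"turn":0},
  {"slide":[0,0,-0.02],"turn":0},
  {"slide":[0.0223,0.0197,0],"turn":0},
  {"slide":[0.0223,0.0197,0],"turn":0},
  {"slide":[0.0223,0.0197,0],"turn":0},
  {"slide":[0.0223,0.0197,0],"turn":0},
  {"slide":[0.0223,0.0197,0],"turn":0},
  {"slide":[0.0224,0.0198,0],"turn":0},
  {"slide":[0,0,0],"turn":0},
])

```text
time_s: 32.4
position: [0.5081, -0.2185, 0.2316]
tool_rot: [179.9, -0.1, 161.2]
wrist_force: [-0.6, -0.2, -1.7]
opening: 0.0161
grip_force: 44.9
```

Request:
jog_arm([
  {"slide":[0,0,0],"turn":0.127},
  {"slide":[0,0,0],"turn":0.127},
  {"slide":[0,0,0],"turn":0.127},
  {"slide":[0,0,0],"turn":0.127},
  {"slide":[0,0,0],"turn":0.129},
  {"slide":[0,0,0],"turn":0},
  {"slide":[0,0,0],"turn":0},
])

```text
time_s: 33.1
position: [0.5097, -0.2219, 0.2314]
tool_rot: [180.0, 0.0, 124.7]
wrist_force: [0.3, -0.3, -1.5]
opening: 0.0158
grip_force: 44.9
```

```bash
python3 - <<'E'
from h import *
o=env.get_obs();print(o['position'],o['tool_rot'],o['qpos'].round(1),o['opening'],tool(o,[.5097,-.2215,.15]).round(4))
im,P=snap("wrist","n1");p=proj(P,[.5097,-.2215,.09]);print('hub px',p)
E
```

```text
[ 0.50966975 -0.22194559  0.23141526] [1.79996020e+02 2.28283348e-02 1.24734045e+02] [-31.7   2.8  97.3  -0.   79.8 -66.4] 0.0158090349016741 [0.0004 0.0003 0.0814]
hub px [258.32597616 183.57899383]
```

Request:
jog_arm([
  {"slide":[0,0,0.02],"turn":0},
  {"slide":[0,0,0.02],"turn":0},
  {"slide":[0,0,0.02],"turn":0},
  {"slide":[0,0,0.015],"turn":0},
  {"slide":[0,0,0.01],"turn":0},
  {"slide":[0,0,0],"turn":0},
  {"slide":[0,0,0],"turn":0},
])

```text
time_s: 33.85
position: [0.5098, -0.2218, 0.1466]
tool_rot: [180.0, 0.0, 124.6]
wrist_force: [-0.8, -0.1, -1.6]
opening: 0.0157
grip_force: 44.9
```

Request:
jog_arm([
  {"slide":[0,0,0.003],"turn":0},
  {"slide":[0,0,0.003],"turn":0},
  {"slide":[0,0,0.003],"turn":0},
  {"slide":[0,0,0.002],"turn":0},
  {"slide":[0,0,0],"turn":0},
])

```text
time_s: 34.35
position: [0.5093, -0.2214, 0.1346]
tool_rot: [-180.0, -0.0, 124.6]
wrist_force: [-0.6, 0.1, -2.8]
opening: 0.0156
grip_force: 44.9
```

Request:
jog_arm([
  {"slide":[0,0,0.002],"turn":0},
  {"slide":[0,0,0.002],"turn":0},
  {"slide":[0,0,0.002],"turn":0},
  {"slide":[0,0,0.001],"turn":0},
  {"slide":[0,0,0],"turn":0},
  {"slide":[0,0,0],"turn":0},
])

```text
time_s: 34.95
position: [0.5095, -0.2216, 0.128]
tool_rot: [-180.0, -0.0, 124.6]
wrist_force: [0.8, -0.8, -2.2]
opening: 0.0158
grip_force: 44.9
```

Request:
jog_arm([
  {"slide":[0,0,0.001],"turn":0},
  {"slide":[0,0,0.001],"turn":0},
  {"slide":[0,0,0],"turn":0},
  {"slide":[0,0,0],"turn":0},
])

```text
time_s: 35.35
position: [0.5095, -0.2216, 0.126]
tool_rot: [-180.0, -0.0, 124.5]
wrist_force: [0.8, -0.5, -2.3]
opening: 0.0157
grip_force: 44.9
```

Request:
jog_arm([
  {"slide":[0,0,0],"turn":0.07},
  {"slide":[0,0,0],"turn":0.1},
  {"slide":[0,0,0],"turn":0.1},
  {"slide":[0,0,0],"turn":0.1},
  {"slide":[0,0,0],"turn":0.1},
  {"slide":[0,0,0],"turn":0},
])

```text
time_s: 35.95
position: [0.5092, -0.222, 0.1261]
tool_rot: [-179.9, 0.0, 97.6]
wrist_force: [-2.1, -2.1, -1.1]
opening: 0.0158
grip_force: 45.0
```

```bash
cat > st.py <<'E'
from h import *
o=env.get_obs();print(o['position'].round(4),o['tool_rot'].round(1),'F',o['wrist_force'].round(1),'T',o['torque'].round(3),o['qpos'].round(1),o['opening'])
E
python3 st.py
```

```text
[ 0.5092 -0.222   0.1261] [-179.9    0.    97.6] F [-2.1 -2.1 -1.1] T [-0.466  0.326 -0.001] [-3.170e+01  8.300e+00  1.032e+02 -1.000e-01  6.850e+01 -3.920e+01] 0.015756668510097976
```

Request:
jog_arm([
  {"slide":[0,0,0],"turn":0.12},
  {"slide":[0,0,0],"turn":0.12},
  {"slide":[0,0,0],"turn":0.12},
  {"slide":[0,0,0],"turn":0.12},
  {"slide":[0,0,0],"turn":0.12},
  {"slide":[0,0,0],"turn":0.12},
  {"slide":[0,0,0],"turn":0.12},
  {"slide":[0,0,0],"turn":0.12},
  {"slide":[0,0,0],"turn":0.12},
  {"slide":[0,0,0],"turn":0.12},
  {"slide":[0,0,0],"turn":0.12},
  {"slide":[0,0,0],"turn":0.12},
])

```text
time_s: 37.15
position: [0.5084, -0.221, 0.126]
tool_rot: [-179.9, 0.1, 15.0]
wrist_force: [-4.7, 0.8, 2.3]
opening: 0.0158
grip_force: 45.0
```

```bash
python3 st.py
```

```text
[ 0.5084 -0.221   0.126 ] [-1.799e+02  1.000e-01  1.500e+01] F [-4.7  0.8  2.3] T [0.368 1.167 0.144] [-31.6   8.3 103.2  -0.   68.6  43.3] 0.015764473141811102
```

Request:
jog_arm([
  {"slide":[0,0,0],"turn":0.12},
  {"slide":[0,0,0],"turn":0.12},
  {"slide":[0,0,0],"turn":0.12},
  {"slide":[0,0,0],"turn":0.12},
  {"slide":[0,0,0],"turn":0.12},
  {"slide":[0,0,0],"turn":0.12},
  {"slide":[0,0,0],"turn":0.12},
  {"slide":[0,0,0],"turn":0.12},
  {"slide":[0,0,0],"turn":0.12},
  {"slide":[0,0,0],"turn":0.06},
  {"slide":[0,0,0],"turn":0.04},
])

```text
time_s: 38.25
position: [0.5089, -0.2202, 0.126]
tool_rot: [-180.0, 0.2, -52.4]
wrist_force: [-2.4, 3.0, 1.9]
opening: 0.0158
grip_force: 45.0
```

```bash
python3 st.py
```

```text
[ 0.5089 -0.2202  0.126 ] [-180.     0.2  -52.4] F [-2.4  3.   1.9] T [1.03  0.748 0.071] [-3.160e+01  8.300e+00  1.032e+02  1.000e-01  6.860e+01  1.108e+02] 0.015759066649254055
```

Request:
jog_arm([
  {"slide":[0,0,0],"turn":0.05},
  {"slide":[0,0,0],"turn":0.05},
  {"slide":[0,0,0],"turn":0.04},
  {"slide":[0,0,0],"turn":0.03},
  {"slide":[0,0,0],"turn":0.02},
  {"slide":[0,0,0],"turn":0.02},
])

```text
time_s: 38.85
position: [0.5092, -0.2207, 0.1259]
tool_rot: [180.0, 0.1, -64.5]
wrist_force: [-1.6, 3.5, 1.3]
opening: 0.0159
grip_force: 45.0
```

```bash
python3 st.py
```

```text
[ 0.5092 -0.2207  0.1259] [ 1.80e+02  1.00e-01 -6.45e+01] F [-1.6  3.5  1.3] T [1.195 0.652 0.143] [-3.160e+01  8.300e+00  1.032e+02  1.000e-01  6.860e+01  1.229e+02] 0.015885835309969076
```

Request:
jog_arm([
  {"slide":[0,0,0],"turn":0.02},
  {"slide":[0,0,0],"turn":0.02},
  {"slide":[0,0,0],"turn":0.02},
  {"slide":[0,0,0],"turn":0.01},
])

```text
time_s: 39.25
position: [0.5094, -0.2214, 0.1259]
tool_rot: [180.0, 0.0, -68.6]
wrist_force: [-1.9, 3.9, 0.5]
opening: 0.0155
grip_force: 45.0
```

```bash
python3 st.py
```

```text
[ 0.5094 -0.2214  0.1259] [180.    0.  -68.6] F [-1.9  3.9  0.5] T [1.322 0.544 0.091] [-31.6   8.3 103.2   0.   68.5 127. ] 0.015451788427570185
```

Request:
jog_arm([
  {"slide":[0,0,0],"turn":0.02},
  {"slide":[0,0,0],"turn":0.02},
  {"slide":[0,0,0],"turn":0.02},
  {"slide":[0,0,0],"turn":0.01},
])

```text
time_s: 39.65
position: [0.5095, -0.2215, 0.1259]
tool_rot: [180.0, 0.0, -72.6]
wrist_force: [-3.6, 4.2, -0.4]
opening: 0.0155
grip_force: 45.0
```

```bash
python3 st.py
```

```text
[ 0.5095 -0.2215  0.1259] [180.    0.  -72.6] F [-3.6  4.2 -0.4] T [1.422 0.534 0.141] [-31.6   8.3 103.2   0.   68.5 131. ] 0.015515355510445878
```

Request:
jog_arm([
  {"slide":[0,0,0],"turn":0.02},
  {"slide":[0,0,0],"turn":0.02},
  {"slide":[0,0,0],"turn":0.02},
  {"slide":[0,0,0],"turn":0.01},
])

```text
time_s: 40.05
position: [0.5095, -0.2216, 0.1259]
tool_rot: [180.0, -0.0, -76.6]
wrist_force: [-2.4, 3.6, 0.1]
opening: 0.0158
grip_force: 45.0
```

```bash
python3 st.py
```

```text
[ 0.5095 -0.2216  0.1259] [180.   -0.  -76.6] F [-2.4  3.6  0.1] T [1.318 0.55  0.305] [-31.6   8.3 103.2  -0.   68.5 135. ] 0.015774268411647682
```

Request:
jog_arm([
  {"slide":[0,0,0],"turn":0.02},
  {"slide":[0,0,0],"turn":0.02},
  {"slide":[0,0,0],"turn":0},
])

```text
time_s: 40.35
position: [0.5095, -0.2217, 0.126]
tool_rot: [180.0, -0.0, -78.9]
wrist_force: [-1.5, 3.5, -1.0]
opening: 0.0157
grip_force: 45.1
```

```bash
python3 st.py
```

```text
[ 0.5095 -0.2217  0.126 ] [180.   -0.  -78.9] F [-1.5  3.5 -1. ] T [1.159 0.573 0.466] [-31.6   8.3 103.2  -0.   68.5 137.3] 0.01568503143165308
```

Request:
jog_arm([
  {"slide":[0,0,0],"turn":-0.05},
  {"slide":[0,0,0],"turn":-0.05},
  {"slide":[0,0,0],"turn":-0.03},
  {"slide":[0,0,-0.005],"turn":0},
  {"slide":[0,0,-0.01],"turn":0},
  {"slide":[0,0,-0.015],"turn":0},
  {"slide":[0,0,-0.02],"turn":0},
  {"slide":[0,0,-0.02],"turn":0},
  {"slide":[0,0,-0.02],"turn":0},
  {"slide":[0,0,-0.015],"turn":0},
  {"slide":[0,0,0],"turn":0},
])

```text
time_s: 41.45
position: [0.5114, -0.223, 0.2354]
tool_rot: [-179.7, -0.3, -71.4]
wrist_force: [0.5, -0.2, -2.4]
opening: 0.0157
grip_force: 45.0
```

```bash
python3 - <<'E'
from h import *
o=env.get_obs();print(o['position'].round(4),o['tool_rot'].round(1),o['wrist_force'].round(1),o['opening'],tool(o,[.598,-.3765,.23]).round(4))
E
```

```text
[ 0.5114 -0.223   0.2354] [-179.7   -0.3  -71.4] [ 0.5 -0.2 -2.4] 0.015722269601038223 [ 0.173  -0.0332  0.0066]
```

Request:
jog_arm([
  {"slide":[0.029,-0.0056,0],"turn":0},
  {"slide":[0.029,-0.0056,0],"turn":0},
  {"slide":[0.029,-0.0056,0],"turn":0},
  {"slide":[0.029,-0.0056,0],"turn":0},
  {"slide":[0.029,-0.0056,0],"turn":0},
  {"slide":[0.029,-0.0056,0],"turn":0},
  {"slide":[0,0,0],"turn":0},
  {"slide":[0,0,0],"turn":0},
  {"slide":[0,0,0],"turn":0},
])

```text
time_s: 42.35
position: [0.5964, -0.3749, 0.2304]
tool_rot: [180.0, 0.1, -71.4]
wrist_force: [-0.8, 0.1, -2.7]
opening: 0.0155
grip_force: 45.0
```

```bash
python3 - <<'E'
from h import *
o=env.get_obs();print(o['position'].round(4),o['tool_rot'].round(1),o['wrist_force'].round(1),o['opening'],tool(o,[.598,-.3767,.111]).round(4))
E
```

```text
[ 0.5964 -0.3749  0.2304] [ 1.80e+02  1.00e-01 -7.14e+01] [-0.8  0.1 -2.7] 0.015480099758290448 [ 0.0024 -0.001   0.1194]
```

Request:
jog_arm([
  {"slide":[0.0027,-0.0019,0.02],"turn":0},
  {"slide":[0,0,0.025],"turn":0},
  {"slide":[0,0,0.015],"turn":0},
  {"slide":[0,0,0.006],"turn":0},
  {"slide":[0,0,0.006],"turn":0},
  {"slide":[0,0,0.006],"turn":0},
  {"slide":[0,0,0],"turn":0},
])

```text
time_s: 43.05
position: [0.6006, -0.3787, 0.1552]
tool_rot: [-179.9, -0.2, -71.4]
wrist_force: [0.8, -1.0, 0.8]
opening: 0.0154
grip_force: 45.0
```

Request:
jog_arm([
  {"slide":[0,0,0.008],"turn":0},
  {"slide":[0,0,0.008],"turn":0},
  {"slide":[0,0,0.008],"turn":0},
  {"slide":[0,0,0.006],"turn":0},
  {"slide":[0,0,0.006],"turn":0},
  {"slide":[0,0,0.003],"turn":0},
  {"slide":[0,0,0],"turn":0},
  {"slide":[0,0,0],"turn":0},
])

```text
time_s: 43.85
position: [0.6062, -0.3889, 0.1354]
tool_rot: [-179.4, -1.7, -71.5]
wrist_force: [-12.4, -5.1, 56.4]
opening: 0.016
grip_force: 45.1
```

Request:
jog_arm([
  {"slide":[0,0,-0.01],"turn":0},
  {"slide":[0,0,-0.02],"turn":0},
  {"slide":[0,0,-0.03],"turn":0},
  {"slide":[0,0,-0.03],"turn":0},
  {"slide":[0,0,0],"turn":0},
  {"slide":[0,0,0],"turn":0},
])

```text
time_s: 44.45
position: [0.6001, -0.3781, 0.2052]
tool_rot: [-179.9, -0.1, -71.4]
wrist_force: [-1.3, 0.2, -3.3]
opening: 0.0157
grip_force: 44.9
```

```bash
python3 - <<'E'
from h import *
o=env.get_obs();print(o['position'].round(4),o['tool_rot'].round(1),o['wrist_force'].round(1),o['opening'])
im,P=snap("wrist","r1");im2,_=snap("side","r1s");im3,_=snap("scene","r1c")
A=pose("scene");B=pose("side")
# key shank/socket silhouette vs. holder: report dark-bar components in side/scene
for n,i,Q in(('side',im2,B),('scene',im3,A)):
    for X in([.599,-.3765,.05],[.599,-.3765,.0],list(o['position'])):print(n,proj(Q,X).round(1))
E
```

```text
[ 0.6001 -0.3781  0.2052] [-1.799e+02 -1.000e-01 -7.140e+01] [-1.3  0.2 -3.3] 0.015651647838129702
side [335.1 222.4]
side [333.1 242.1]
side [342.8 153.6]
scene [315.7 221.1]
scene [314.4 240.6]
scene [321.2 153.8]
```

Request:
jog_arm([
  {"slide":[-0.005,0.0185,0],"turn":0},
  {"slide":[-0.005,0.0185,0],"turn":0},
  {"slide":[-0.005,0.0185,0],"turn":0},
  {"slide":[-0.005,0.0185,0],"turn":0},
  {"slide":[-0.005,0.0185,0],"turn":0},
  {"slide":[-0.005,0.019,0],"turn":0},
  {"slide":[0,0,0],"turn":0},
  {"slide":[0,0,0],"turn":0},
  {"slide":[0,0,0],"turn":0},
  {"slide":[0,0,0],"turn":0},
])

```text
time_s: 45.6
position: [0.4848, -0.3846, 0.2036]
tool_rot: [180.0, 0.0, -71.4]
wrist_force: [-0.5, -0.2, -2.3]
opening: 0.0158
grip_force: 44.9
```

```bash
cat > sil.py <<'E'
from h import *
import sys
def edges(name,A,B,base):
    "silhouette centre of A vs B per row, below TCP position base"
    P=pose(name);d=cv2.absdiff(A,B).max(2)>22
    out=[]
    for dz in(-.02,-.03,-.04,-.05,-.06,-.07,-.085,-.09,-.095,-.1,-.103,-.107,-.112):
        u,v=proj(P,[base[0],base[1],base[2]+dz]);r=d[int(round(v))];c=int(round(u))
        near=[x for x in range(c-14,c+15) if r[x]]
        if not near: out.append((dz,None));continue
        s=min(near,key=lambda x:abs(x-c));a=b=s
        while r[a-1]:a-=1
        while r[b+1]:b+=1
        out.append((dz,round((a+b)/2-u,1),b-a+1))
    return out
E
python3 - <<'E'
from sil import *
o=env.get_obs();print(o['position'].round(4),o['tool_rot'].round(1))
s,_=snap("side","r2s");c,_=snap("scene","r2c");snap("wrist","r2")
S=cv2.imread('pics/r1s.png');C=cv2.imread('pics/r1c.png')
a=np.load('pics/r1.npy')[:3]
for n,x,y in(("side",S,s),("scene",C,c)):
    print(n,'A',edges(n,x,y,a));print(n,'B',edges(n,y,x,o['position']))
E
```

```text
[ 0.4848 -0.3846  0.2036] [180.    0.  -71.4]
side A [(-0.02, np.float64(-2.4), 8), (-0.03, np.float64(-2.9), 8), (-0.04, np.float64(-0.9), 3), (-0.05, np.float64(-7.0), 10), (-0.06, np.float64(-5.0), 17), (-0.07, np.float64(-5.0), 18), (-0.085, np.float64(-2.4), 12), (-0.09, np.float64(-2.2), 8), (-0.095, None), (-0.1, None), (-0.103, None), (-0.107, None), (-0.112, None)]
side B [(-0.02, np.float64(-4.3), 3), (-0.03, np.float64(-0.1), 3), (-0.04, np.float64(-0.0), 1), (-0.05, np.float64(1.6), 4), (-0.06, np.float64(1.2), 1), (-0.07, np.float64(-0.2), 4), (-0.085, np.float64(-1.0), 2), (-0.09, np.float64(19.5), 17), (-0.095, np.float64(25.1), 30), (-0.1, None), (-0.103, None), (-0.107, None), (-0.112, None)]
scene A [(-0.02, np.float64(-3.1), 4), (-0.03, np.float64(-2.8), 4), (-0.04, np.float64(-3.9), 7), (-0.05, np.float64(-6.1), 12), (-0.06, np.float64(-4.8), 16), (-0.07, np.float64(0.5), 2), (-0.085, np.float64(-8.6), 5), (-0.09, None), (-0.095, None), (-0.1, None), (-0.103, None), (-0.107, None), (-0.112, None)]
scene B [(-0.02, np.float64(-2.0), 8), (-0.03, np.float64(-3.0), 8), (-0.04, np.float64(0.1), 2), (-0.05, np.float64(-2.3), 3), (-0.06, np.float64(-0.3), 7), (-0.07, np.float64(-2.2), 11), (-0.085, None), (-0.09, None), (-0.095, np.float64(-3.1), 13), (-0.1, np.float64(0.9), 5), (-0.103, None), (-0.107, None), (-0.112, np.float64(13.5), 22)]
```

Request:
jog_arm([
  {"slide":[0,0,0.02],"turn":0},
  {"slide":[0,0,0.03],"turn":0},
  {"slide":[0,0,0.025],"turn":0},
  {"slide":[0,0,0.01],"turn":0},
  {"slide":[0,0,0],"turn":0},
  {"slide":[0,0,0],"turn":0},
])

```text
time_s: 46.35
position: [0.4849, -0.3854, 0.1202]
tool_rot: [-180.0, -0.1, -71.4]
wrist_force: [0.1, -0.5, -1.6]
opening: 0.0157
grip_force: 44.9
```

Request:
jog_arm([
  {"slide":[0,0,0.003],"turn":0},
  {"slide":[0,0,0.003],"turn":0},
  {"slide":[0,0,0.003],"turn":0},
  {"slide":[0,0,0],"turn":0},
], grip_force=10)

```text
time_s: 46.75
position: [0.4841, -0.3847, 0.1098]
tool_rot: [180.0, 0.0, -71.4]
wrist_force: [0.6, -0.3, -2.4]
opening: 0.0158
grip_force: 10.0
```

Request:
jog_arm([
  {"slide":[0,0,0.002],"turn":0},
  {"slide":[0,0,0.002],"turn":0},
  {"slide":[0,0,0],"turn":0},
  {"slide":[0,0,0],"turn":0},
])

```text
time_s: 47.15
position: [0.4842, -0.3848, 0.1059]
tool_rot: [180.0, 0.0, -71.4]
wrist_force: [-0.4, -0.0, -1.5]
opening: 0.0159
grip_force: 10.0
```

Request:
jog_arm([
  {"slide":[0,0,0.002],"turn":0},
  {"slide":[0,0,0],"turn":0},
  {"slide":[0,0,0],"turn":0},
])

```text
time_s: 47.45
position: [0.4842, -0.3848, 0.104]
tool_rot: [180.0, 0.0, -71.4]
wrist_force: [0.5, 0.1, -1.8]
opening: 0.0162
grip_force: 10.0
```

Request:
jog_arm([
  {"slide":[0,0,0.002],"turn":0},
  {"slide":[0,0,0.002],"turn":0},
  {"slide":[0,0,0.002],"turn":0},
  {"slide":[0,0,0],"turn":0},
  {"slide":[0,0,0],"turn":0},
])

```text
time_s: 47.95
position: [0.4842, -0.3848, 0.0979]
tool_rot: [180.0, 0.0, -71.4]
wrist_force: [0.2, -0.2, -1.6]
opening: 0.016
grip_force: 10.0
```

Request:
jog_arm([
  {"slide":[0,0,0.002],"turn":0},
  {"slide":[0,0,0.002],"turn":0},
  {"slide":[0,0,0],"turn":0},
  {"slide":[0,0,0],"turn":0},
])

```text
time_s: 48.35
position: [0.4842, -0.3848, 0.0939]
tool_rot: [180.0, 0.0, -71.4]
wrist_force: [0.1, -1.3, -2.6]
opening: 0.0157
grip_force: 10.0
```

Request:
jog_arm([
  {"slide":[0,0,0.0015],"turn":0},
  {"slide":[0,0,0.0015],"turn":0},
  {"slide":[0,0,0],"turn":0},
  {"slide":[0,0,0],"turn":0},
])

```text
time_s: 48.75
position: [0.4842, -0.3848, 0.0909]
tool_rot: [180.0, 0.0, -71.4]
wrist_force: [0.0, 0.4, -1.8]
opening: 0.0159
grip_force: 10.0
```

Request:
jog_arm([
  {"slide":[0,0,0.0015],"turn":0},
  {"slide":[0,0,0.0015],"turn":0},
  {"slide":[0,0,0],"turn":0},
  {"slide":[0,0,0],"turn":0},
])

```text
time_s: 49.15
position: [0.4842, -0.3848, 0.0879]
tool_rot: [180.0, 0.0, -71.4]
wrist_force: [-0.5, -0.2, -1.9]
opening: 0.0159
grip_force: 10.0
```

Request:
jog_arm([
  {"slide":[0,0,0.0015],"turn":0},
  {"slide":[0,0,0.0015],"turn":0},
  {"slide":[0,0,0],"turn":0},
  {"slide":[0,0,0],"turn":0},
])

```text
time_s: 49.55
position: [0.485, -0.3859, 0.0868]
tool_rot: [-179.9, -0.2, -71.4]
wrist_force: [-0.5, 0.2, 5.1]
opening: 0.0157
grip_force: 10.0
```

Request:
jog_arm([
  {"slide":[0,0,0.001],"turn":0},
  {"slide":[0,0,0.001],"turn":0},
  {"slide":[0,0,0],"turn":0},
  {"slide":[0,0,0],"turn":0},
])

```text
time_s: 49.95
position: [0.4858, -0.387, 0.0864]
tool_rot: [-179.9, -0.3, -71.4]
wrist_force: [-0.8, -0.3, 10.2]
opening: 0.0159
grip_force: 10.0
```

Request:
jog_arm([
  {"slide":[0,0,0],"turn":0},
  {"slide":[0,0,0],"turn":0},
  {"slide":[0,0,0],"turn":0},
  {"slide":[0,0,0],"turn":0},
], grip_force=3)

```text
time_s: 50.35
position: [0.4845, -0.385, 0.0833]
tool_rot: [-180.0, -0.0, -71.4]
wrist_force: [0.4, -0.2, 4.2]
opening: 0.0159
grip_force: 3.0
```

```bash
python3 - <<'E'
from sil import *
o=env.get_obs();print(o['position'].round(4),o['tool_rot'].round(1))
s,_=snap("side","r3s");c,_=snap("scene","r3c");snap("wrist","r3")
S=cv2.imread('pics/r1s.png');C=cv2.imread('pics/r1c.png')
for n,x,y in(("side",S,s),("scene",C,c)):
    P=pose(n);d=cv2.absdiff(y,x).max(2)
    # silhouette rows between table and TCP: list run bounds
    for z in(.008,.02,.035,.05,.06,.07,.08):
        u,v=proj(P,[o['position'][0],o['position'][1],z]);r=d[int(round(v))]>14
        xs=[k for k in range(int(u)-22,int(u)+22) if r[k]];print(n,z,round(u,1),int(v),(min(xs),max(xs),len(xs)) if xs else None)
E
```

```text
[ 0.4845 -0.385   0.0833] [-180.    -0.   -71.4]
side 0.008 282.3 254 (260, 290, 31)
side 0.02 282.4 249 (260, 303, 28)
side 0.035 282.6 243 (260, 279, 20)
side 0.05 282.7 237 (260, 283, 9)
side 0.06 282.8 233 (274, 293, 20)
side 0.07 282.9 229 (260, 303, 31)
side 0.08 283.0 224 (261, 304, 32)
scene 0.008 271.5 252 (249, 292, 37)
scene 0.02 271.6 247 (249, 274, 26)
scene 0.035 271.7 241 (249, 269, 21)
scene 0.05 271.7 235 (253, 276, 24)
scene 0.06 271.8 230 (249, 292, 33)
scene 0.07 271.8 226 (267, 292, 20)
scene 0.08 271.9 222 (264, 292, 24)
```

Request:
jog_arm([
  {"slide":[0,0,0.002],"turn":0},
  {"slide":[0,0,0.002],"turn":0},
  {"slide":[0,0,0],"turn":0},
  {"slide":[0,0,0],"turn":0},
])

```text
time_s: 50.9
position: [0.484, -0.3845, 0.0784]
tool_rot: [180.0, 0.1, -71.4]
wrist_force: [0.2, 0.1, 0.6]
opening: 0.0159
grip_force: 3.0
```

Request:
jog_arm([
  {"slide":[0,0,0],"turn":0},
  {"slide":[0,0,0],"turn":0},
  {"slide":[0,0,0],"turn":0},
  {"slide":[0,0,0],"turn":0},
  {"slide":[0,0,0],"turn":0},
], jaw=-0.5)

```text
time_s: 51.4
position: [0.4842, -0.3848, 0.0789]
tool_rot: [180.0, 0.0, -71.4]
wrist_force: [-0.0, 0.8, 1.0]
opening: 0.0217
grip_force: 0.0
```

Request:
jog_arm([
  {"slide":[0,0,-0.005],"turn":0},
  {"slide":[0,0,-0.01],"turn":0},
  {"slide":[0,0,-0.01],"turn":0},
  {"slide":[0,0,-0.007],"turn":0},
  {"slide":[0,0,0],"turn":0},
  {"slide":[0,0,0],"turn":0},
  {"slide":[0,0,0],"turn":0},
])

```text
time_s: 52.1
position: [0.484, -0.3846, 0.1106]
tool_rot: [180.0, 0.0, -71.4]
wrist_force: [0.3, 0.3, -0.8]
opening: 0.0218
grip_force: 0.0
```

Request:
jog_arm([
  {"slide":[0,0,0],"turn":0},
  {"slide":[0,0,0],"turn":0},
  {"slide":[0,0,0],"turn":0},
  {"slide":[0,0,0],"turn":0},
], jaw=-1, grip_force=10)

```text
time_s: 52.5
position: [0.484, -0.3845, 0.1105]
tool_rot: [180.0, 0.1, -71.4]
wrist_force: [-0.2, 0.0, -2.9]
opening: 0.0158
grip_force: 10.0
```

```bash
python3 - <<'E'
from h import *
im,P=snap("wrist","r4");o=env.get_obs();g=im.max(2).astype(int)
for n in('r1','r2','r4'):
    g=cv2.imread(f'pics/{n}.png').max(2).astype(int);print(n)
    for u in(250,258,266):print(u,g[150:226:2,u].tolist())
for v in(190,200,210):print(v,g[v,225:296:2].tolist())
for x in(.030,.031,.032,.033):
    for dz in(.0055,-.0245):
        M=R.from_euler('xyz',o['tool_rot'],degrees=True).as_matrix();print(x,dz,proj(P,o['position']+M@[x,0,dz]).round(1))
E
```

```text
r1
250 [113, 119, 118, 117, 116, 83, 71, 83, 115, 113, 109, 100, 73, 66, 64, 62, 61, 60, 56, 47, 45, 45, 47, 50, 46, 48, 51, 51, 50, 47, 43, 39, 35, 31, 25, 20, 19, 17]
258 [119, 119, 118, 112, 73, 73, 94, 117, 112, 108, 83, 70, 68, 66, 65, 63, 61, 60, 59, 58, 57, 52, 47, 48, 42, 46, 48, 48, 49, 46, 43, 39, 37, 33, 29, 20, 19, 18]
266 [119, 118, 118, 118, 73, 73, 93, 117, 113, 109, 114, 106, 70, 68, 66, 64, 62, 60, 59, 58, 57, 50, 48, 46, 42, 45, 47, 49, 48, 46, 43, 39, 38, 34, 23, 21, 19, 19]
r2
250 [207, 207, 206, 205, 205, 204, 204, 204, 202, 202, 203, 202, 118, 117, 116, 115, 113, 113, 113, 112, 112, 112, 112, 105, 57, 59, 62, 61, 60, 57, 52, 46, 41, 36, 30, 24, 22, 21]
258 [207, 206, 205, 205, 204, 203, 203, 203, 203, 191, 122, 120, 119, 118, 117, 115, 115, 114, 112, 112, 111, 111, 111, 84, 53, 59, 61, 62, 60, 57, 51, 47, 42, 35, 26, 24, 21, 20]
266 [206, 206, 205, 205, 204, 204, 203, 202, 202, 201, 169, 153, 120, 119, 117, 116, 115, 114, 112, 112, 111, 111, 111, 94, 54, 58, 61, 61, 61, 58, 52, 47, 43, 39, 36, 23, 21, 20]
r4
250 [197, 196, 195, 196, 196, 195, 195, 195, 194, 194,
[... 511 characters left out ...]
, 107, 107, 107, 106, 106, 107, 106, 102, 94, 81, 70, 64, 70, 84, 94, 104, 107, 107, 107, 107, 107, 107, 106, 107, 107, 107, 107, 107, 108, 109]
200 [107, 108, 107, 107, 107, 107, 107, 107, 107, 105, 76, 68, 59, 59, 59, 58, 58, 58, 58, 58, 57, 57, 56, 64, 78, 106, 106, 107, 106, 107, 107, 107, 107, 107, 107, 107]
210 [102, 102, 101, 101, 102, 102, 102, 102, 102, 79, 60, 48, 50, 48, 48, 49, 48, 49, 48, 48, 48, 48, 49, 49, 54, 78, 101, 101, 102, 102, 102, 102, 103, 102, 102, 102]
0.03 0.0055 [261.1 189.5]
0.03 -0.0245 [261.5 203.3]
0.031 0.0055 [261.1 188. ]
0.031 -0.0245 [261.6 201.5]
0.032 0.0055 [261.1 186.4]
0.032 -0.0245 [261.6 199.7]
0.033 0.0055 [261.1 184.9]
0.033 -0.0245 [261.6 197.9]
```

Request:
jog_arm([
  {"slide":[0,0,0],"turn":0},
  {"slide":[0,0,0],"turn":0},
  {"slide":[0,0,-0.02],"turn":0},
  {"slide":[0,0,-0.03],"turn":0},
  {"slide":[0,0,-0.04],"turn":0},
  {"slide":[0,0,-0.03],"turn":0},
  {"slide":[-0.018,-0.028,0],"turn":0},
  {"slide":[-0.018,-0.028,0],"turn":0},
  {"slide":[-0.018,-0.028,0],"turn":0},
  {"slide":[-0.018,-0.0275,0],"turn":0},
  {"slide":[0,0,0],"turn":0},
  {"slide":[0,0,0],"turn":0},
], grip_force=45)

```text
time_s: 53.75
position: [0.5672, -0.2804, 0.2308]
tool_rot: [180.0, 0.0, -71.3]
wrist_force: [0.2, 0.4, -0.3]
opening: 0.0158
grip_force: 45.0
```

Request:
jog_arm([
  {"slide":[0,0,0],"turn":0},
  {"slide":[0,0,0],"turn":0},
  {"slide":[0,0,0],"turn":0},
  {"slide":[0,0,0],"turn":0},
])

```text
time_s: 54.15
position: [0.5666, -0.2817, 0.231]
tool_rot: [180.0, 0.0, -71.5]
wrist_force: [-0.6, 0.5, -1.7]
opening: 0.0157
grip_force: 45.0
```

```bash
python3 - <<'E'
from h import *
im,P=snap("wrist","r5");o=env.get_obs();print(o['position'].round(4),o['tool_rot'].round(1),o['opening'])
X=[.599,-.376]
for nm,r,z,w in(('well',.020,.05,35),('rim',.030,.05,40),('foot',.042,.006,50)):
    print(nm,proj(P,[*X,z]).round(0),circ(im,P,X,r,z,w,None,.2))
c=proj(P,[*X,.05]);g=im.max(2).astype(int);v=int(c[1])
print('row',v,'u0',int(c[0])-50,g[v,int(c[0])-50:int(c[0])+50:2].tolist())
u=int(c[0]);print('col',u,'v0',max(v-50,0),g[max(v-50,0):v+50:2,u].tolist())
E
```

```text
[ 0.5667 -0.2816  0.231 ] [180.   -0.  -71.5] 0.015710234988794678
well [259.  97.] [([0.5984, -0.3759], 1.08), ([0.5912, -0.3582], 1.02), ([0.6082, -0.3824], 1.01), ([0.5922, -0.3883], 1.05)]
rim [259.  97.] [([0.5983, -0.3801], 1.06), ([0.5983, -0.3801], 0.91)]
foot [259. 100.] [([0.5998, -0.3773], 1.02), ([0.5998, -0.3773], 0.87)]
row 97 u0 209 [199, 199, 199, 199, 198, 199, 198, 199, 198, 198, 180, 112, 117, 110, 110, 115, 117, 100, 58, 88, 127, 131, 118, 118, 118, 131, 138, 144, 144, 146, 133, 134, 108, 63, 79, 118, 117, 115, 109, 118, 117, 168, 197, 197, 197, 198, 198, 198, 198, 167]
col 259 v0 47 [200, 199, 200, 199, 199, 199, 199, 199, 199, 199, 178, 115, 112, 114, 115, 115, 102, 51, 51, 54, 69, 104, 124, 124, 118, 131, 122, 123, 142, 136, 137, 137, 137, 138, 102, 117, 113, 109, 82, 65, 99, 112, 100, 178, 198, 198, 198, 197, 197, 197]
```

```bash
python3 - <<'E'
from h import *
im,P=load("r5");a=np.load('pics/r5.npy');o=dict(position=a[:3],tool_rot=a[3:])
g=im.max(2).astype(int);print(g[97,240:250].tolist(),g[97,270:280].tolist(),g[76:88,260].tolist(),g[108:122,260].tolist())
e=[onz(P,244,97,.05),onz(P,276,97,.05),onz(P,260,80.3,.05),onz(P,260,114.6,.05)]
for q in e:print(tool(o,q).round(4),q.round(4))
c=(e[0]+e[1]+e[2]+e[3])/4;cx=(tool(o,e[2])[0]+tool(o,e[3])[0])/2;cy=(tool(o,e[0])[1]+tool(o,e[1])[1])/2
M=R.from_euler('xyz',o['tool_rot'],degrees=True).as_matrix();print('centre',cx,cy,(o['position']+M@[cx,cy,.181]).round(4))
# held bar/socket in this image
print(g[150:216:2,258].tolist());print(g[206,225:296:2].tolist())
E
```

```text
[116, 117, 115, 100, 70, 58, 62, 88, 121, 127] [133, 134, 134, 108, 69, 63, 62, 79, 107, 118] [114, 114, 112, 98, 66, 50, 51, 51, 51, 56, 65, 68] [140, 142, 142, 145, 141, 147, 132, 106, 102, 116, 117, 113, 112, 110]
[ 0.1001 -0.0193  0.181 ] [ 0.6167 -0.3704  0.05  ]
[0.1001 0.0191 0.181 ] [ 0.5803 -0.3827  0.05  ]
[ 1.188e-01 -1.000e-04  1.810e-01] [ 0.6045 -0.3943  0.05  ]
[ 7.98e-02 -1.00e-04  1.81e-01] [ 0.592  -0.3573  0.05  ]
centre 0.0992778205198378 -0.00010302451839599124 [ 0.5982 -0.3758  0.05  ]
[196, 196, 196, 195, 195, 195, 193, 193, 193, 192, 169, 113, 112, 112, 110, 109, 109, 108, 107, 78, 63, 64, 59, 44, 49, 52, 55, 55, 53, 49, 43, 37, 31]
[105, 105, 100, 84, 69, 72, 72, 71, 73, 78, 74, 54, 55, 54, 55, 53, 54, 54, 54, 54, 53, 52, 52, 53, 72, 74, 75, 77, 78, 77, 78, 79, 79, 80, 80, 81]
```

```bash
python3 - <<'E'
from h import *
for n in('r4','r5'):
    im,P=load(n);print(n)
    g=im.max(2).astype(int)
    for v in(171,174,177,180,183,187):print(v,g[v,226:294:2].tolist())
E
```

```text
r4
171 [194, 194, 194, 194, 194, 194, 194, 194, 194, 194, 194, 194, 194, 193, 193, 192, 192, 192, 192, 193, 192, 192, 192, 192, 192, 191, 191, 191, 191, 191, 191, 191, 191, 191]
174 [194, 194, 183, 194, 194, 182, 194, 194, 182, 193, 193, 193, 193, 193, 192, 192, 192, 193, 192, 192, 192, 191, 191, 181, 192, 191, 180, 190, 191, 180, 161, 145, 168, 190]
177 [110, 110, 110, 110, 111, 111, 110, 111, 111, 112, 181, 194, 193, 192, 192, 192, 180, 193, 192, 192, 192, 192, 114, 114, 114, 114, 115, 115, 115, 115, 115, 116, 115, 116]
180 [109, 109, 110, 109, 109, 110, 109, 110, 110, 110, 142, 168, 180, 159, 110, 111, 110, 110, 111, 141, 167, 191, 159, 112, 112, 112, 113, 112, 113, 113, 114, 113, 113, 114]
183 [108, 107, 108, 108, 108, 108, 109, 108, 109, 108, 108, 108, 108, 109, 109, 109, 109, 109, 109, 109, 109, 110, 110, 110, 110, 110, 111, 111, 111, 111, 111, 111, 111, 111]
187 [106, 106, 107, 107, 107, 107, 107, 107, 108, 107, 106, 106, 107, 107, 107, 107, 107, 108, 107, 108, 107, 107, 107, 108, 108, 108, 108, 109, 108, 108, 108, 108, 108, 109]
r5
171 [195, 170, 145, 113, 113, 113, 114, 113,
[... 257 characters left out ...]
14, 88, 71, 72, 94, 116, 117, 117, 118, 118]
177 [111, 110, 110, 110, 111, 110, 111, 111, 111, 111, 111, 111, 111, 111, 110, 111, 111, 111, 111, 111, 112, 111, 112, 110, 74, 70, 76, 78, 78, 93, 133, 115, 173, 115]
180 [109, 109, 109, 109, 109, 109, 109, 109, 109, 109, 110, 109, 110, 109, 110, 110, 109, 110, 110, 110, 110, 106, 76, 66, 71, 73, 77, 86, 76, 74, 91, 112, 112, 113]
183 [108, 109, 108, 109, 108, 108, 108, 108, 108, 108, 109, 108, 108, 108, 109, 108, 108, 109, 109, 99, 64, 63, 67, 69, 70, 71, 77, 85, 73, 73, 71, 89, 148, 172]
187 [108, 107, 107, 108, 108, 108, 107, 108, 107, 107, 107, 107, 107, 107, 107, 107, 102, 61, 59, 64, 65, 65, 66, 67, 67, 68, 68, 68, 70, 69, 70, 71, 70, 157]
```

Request:
jog_arm([
  {"slide":[0.0144,0,0],"turn":0},
  {"slide":[0.0144,0,0],"turn":0},
  {"slide":[0.0144,0,0],"turn":0},
  {"slide":[0.0144,0,0],"turn":0},
  {"slide":[0.0144,0,0],"turn":0},
  {"slide":[0.0144,0,0],"turn":0},
  {"slide":[0.0144,0.0004,0],"turn":0},
  {"slide":[0,0,0.02],"turn":0},
  {"slide":[0,0,0.02],"turn":0},
  {"slide":[0,0,0.01],"turn":0},
  {"slide":[0,0,0],"turn":0},
  {"slide":[0,0,0],"turn":0},
])

```text
time_s: 55.4
position: [0.599, -0.3773, 0.1814]
tool_rot: [-180.0, -0.0, -71.4]
wrist_force: [0.4, -0.3, -1.8]
opening: 0.0159
grip_force: 45.0
```

```bash
python3 st.py
```

```text
[ 0.599  -0.3773  0.1814] [-180.    -0.   -71.4] F [ 0.4 -0.3 -1.8] T [ 0.134 -0.035  0.012] [-38.6  25.4  75.9  -0.   78.7 122.8] 0.015907191504804314
```

Request:
jog_arm([
  {"slide":[0,0,0.01],"turn":0},
  {"slide":[0,0,0.006],"turn":0},
  {"slide":[0,0,0.002],"turn":0},
  {"slide":[0,0,0.002],"turn":0},
  {"slide":[0,0,0.002],"turn":0},
  {"slide":[0,0,0],"turn":0},
  {"slide":[0,0,0],"turn":0},
])

```text
time_s: 56.1
position: [0.5988, -0.3768, 0.1593]
tool_rot: [-180.0, -0.0, -71.4]
wrist_force: [0.3, 0.0, -0.6]
opening: 0.0154
grip_force: 45.0
```

Request:
jog_arm([
  {"slide":[0,0,0.001],"turn":0},
  {"slide":[0,0,0.001],"turn":0},
  {"slide":[0,0,0],"turn":0},
  {"slide":[0,0,0],"turn":0},
])

```text
time_s: 56.5
position: [0.5992, -0.3772, 0.1589]
tool_rot: [-179.9, -0.1, -71.4]
wrist_force: [-1.2, 1.1, 5.4]
opening: 0.0158
grip_force: 45.0
```

```bash
cat >> st.py <<'E'
M=R.from_euler('xyz',o['tool_rot'],degrees=True).as_matrix()
print('tool F',(M.T@o['wrist_force']).round(2),'tool T',(M.T@o['torque']).round(3))
E
python3 st.py
```

```text
[ 0.5992 -0.3772  0.1589] [-1.799e+02 -1.000e-01 -7.140e+01] F [-1.2  1.1  5.4] T [0.447 0.501 0.035] [-38.6  26.3  77.1  -0.   76.4 122.8] 0.015764157499622292
tool F [-1.37  0.78 -5.38] tool T [-0.332 -0.584 -0.035]
```

Request:
jog_arm([
  {"slide":[0,0,-0.002],"turn":0},
  {"slide":[0,0,-0.003],"turn":0},
  {"slide":[0,0,0],"turn":0},
  {"slide":[0,0,0],"turn":0},
])

```text
time_s: 56.9
position: [0.5987, -0.3766, 0.1616]
tool_rot: [180.0, 0.0, -71.4]
wrist_force: [-0.0, 0.2, -1.7]
opening: 0.0159
grip_force: 45.0
```

```bash
python3 st.py
```

```text
[ 0.5987 -0.3766  0.1616] [180.    0.  -71.4] F [-0.   0.2 -1.7] T [ 0.15  -0.016 -0.014] [-38.6  26.2  77.    0.   76.8 122.8] 0.015929921858243976
tool F [-0.24 -0.08  1.74] tool T [ 0.063 -0.137  0.014]
```

Request:
jog_arm([
  {"slide":[0.002,-0.0018,0],"turn":0},
  {"slide":[0,0,0],"turn":0},
  {"slide":[0,0,0.001],"turn":0},
  {"slide":[0,0,0.001],"turn":0},
  {"slide":[0,0,0.001],"turn":0},
  {"slide":[0,0,0.001],"turn":0},
  {"slide":[0,0,0.001],"turn":0},
  {"slide":[0,0,0],"turn":0},
  {"slide":[0,0,0],"turn":0},
])

```text
time_s: 57.8
position: [0.6015, -0.3784, 0.159]
tool_rot: [-180.0, -0.1, -71.4]
wrist_force: [-2.2, 0.6, 6.2]
opening: 0.0156
grip_force: 45.0
```

```bash
python3 st.py
```

```text
[ 0.6015 -0.3784  0.159 ] [-1.80e+02 -1.00e-01 -7.14e+01] F [-2.2  0.6  6.2] T [ 0.551  0.5   -0.007] [-38.5  26.7  76.7  -0.   76.6 122.9] 0.01562182408784771
tool F [-1.25  1.94 -6.16] tool T [-0.298 -0.682  0.007]
```

Request:
jog_arm([
  {"slide":[0,0,-0.004],"turn":0},
  {"slide":[-0.0025,0.004,0],"turn":0},
  {"slide":[0,0,0],"turn":0},
  {"slide":[0,0,0],"turn":0},
  {"slide":[0,0,0.001],"turn":0},
  {"slide":[0,0,0.001],"turn":0},
  {"slide":[0,0,0.001],"turn":0},
  {"slide":[0,0,0.001],"turn":0},
  {"slide":[0,0,0],"turn":0},
  {"slide":[0,0,0],"turn":0},
])

```text
time_s: 58.8
position: [0.5969, -0.3774, 0.159]
tool_rot: [-180.0, -0.1, -71.4]
wrist_force: [-1.7, 0.6, 7.0]
opening: 0.0161
grip_force: 45.0
```

```bash
python3 st.py
```

```text
[ 0.5969 -0.3774  0.159 ] [-1.80e+02 -1.00e-01 -7.14e+01] F [-1.7  0.6  7. ] T [0.49  0.659 0.062] [-38.7  26.1  77.5  -0.   76.4 122.7] 0.016063551761749572
tool F [-1.06  1.43 -6.96] tool T [-0.469 -0.675 -0.062]
```

Request:
jog_arm([
  {"slide":[0,0,-0.004],"turn":0},
  {"slide":[0.0045,-0.0015,0],"turn":0},
  {"slide":[0,0,0],"turn":0},
  {"slide":[0,0,0],"turn":0},
  {"slide":[0,0,0.001],"turn":0},
  {"slide":[0,0,0.001],"turn":0},
  {"slide":[0,0,0.001],"turn":0},
  {"slide":[0,0,0.001],"turn":0},
  {"slide":[0,0,0],"turn":0},
  {"slide":[0,0,0],"turn":0},
])

```text
time_s: 59.8
position: [0.5996, -0.381, 0.1586]
tool_rot: [-180.0, -0.1, -71.4]
wrist_force: [-2.5, 0.8, 5.6]
opening: 0.0157
grip_force: 45.0
```

```bash
python3 st.py
```

```text
[ 0.5996 -0.381   0.1586] [-1.80e+02 -1.00e-01 -7.14e+01] F [-2.5  0.8  5.6] T [ 0.402  0.511 -0.021] [-38.8  26.7  76.7  -0.   76.6 122.6] 0.01568391413029286
tool F [-1.57  2.07 -5.58] tool T [-0.356 -0.544  0.021]
```

Request:
jog_arm([
  {"slide":[0,0,-0.02],"turn":0},
  {"slide":[-0.004,0,-0.027],"turn":0},
  {"slide":[0,0,0],"turn":0},
  {"slide":[0,0,0],"turn":0},
  {"slide":[0,0,0],"turn":0},
])

```text
time_s: 60.3
position: [0.5974, -0.3764, 0.2019]
tool_rot: [179.9, 0.1, -71.4]
wrist_force: [0.5, 0.5, -2.6]
opening: 0.0155
grip_force: 45.0
```

```bash
python3 - <<'E'
from sil import *
o=env.get_obs();print(o['position'].round(4),o['tool_rot'].round(1))
s,_=snap("side","r6s");c,_=snap("scene","r6c");snap("wrist","r6")
bs=cv2.imread('pics/r2s.png');bc=cv2.imread('pics/r2c.png');S=cv2.imread('pics/r1s.png');C=cv2.imread('pics/r1c.png')
a=np.load('pics/r1.npy')[:3]
def runs(name,A,B,base,tag):
    P=pose(name);d=cv2.absdiff(A,B).max(2)
    print(name,tag)
    v0=proj(P,[*base[:2],base[2]-.005])[1];v1=proj(P,[*base[:2],base[2]-.12])[1]
    for v in range(int(v0),int(v1)+1,3):
        u=proj(P,[*base[:2],base[2]-.005-.115*(v-v0)/(v1-v0)])[0]
        r=d[v,int(u)-20:int(u)+20];xs=np.where(r>16)[0]
        # longest run allowing gaps of 2
        best=(0,0);st=None
        for k in range(len(r)):
            if r[k]>16:
                if st is None or k-last>2: st=k
                last=k
                if last-st>best[1]-best[0]:best=(st,last)
        print(v,'dz',round(.005+.115*(v-v0)/(v1-v0),3),'c',round((best[0]+best[1])/2+int(u)-20-u,1),'w',best[1]-best[0]+1)
runs("side",s,bs,o['position'],'now');runs("side",S,bs,a,'tilted')
runs("scene",c,bc,o['position'],'now')
E
```

```text
[ 0.5974 -0.3764  0.2019] [ 1.799e+02  1.000e-01 -7.140e+01]
side now
157 dz 0.004 c 2.8 w 24
160 dz 0.011 c 4.6 w 21
163 dz 0.017 c -2.0 w 9
166 dz 0.024 c -2.2 w 8
169 dz 0.031 c -2.4 w 9
172 dz 0.037 c -5.1 w 3
175 dz 0.044 c -4.3 w 6
178 dz 0.05 c -3.0 w 8
181 dz 0.057 c -2.7 w 8
184 dz 0.064 c -3.5 w 8
187 dz 0.07 c -4.7 w 13
190 dz 0.077 c -4.4 w 17
193 dz 0.084 c -4.6 w 18
196 dz 0.09 c -4.3 w 18
199 dz 0.097 c -5.0 w 18
202 dz 0.104 c -4.8 w 18
205 dz 0.11 c -4.0 w 15
208 dz 0.117 c -20.7 w 1
side tilted
156 dz 0.005 c -4.1 w 14
159 dz 0.011 c -2.3 w 9
162 dz 0.018 c -1.9 w 9
165 dz 0.025 c -2.6 w 9
168 dz 0.031 c -2.3 w 9
171 dz 0.038 c -5.0 w 5
174 dz 0.045 c -6.2 w 4
177 dz 0.051 c -6.9 w 10
180 dz 0.058 c -6.1 w 15
183 dz 0.064 c -4.8 w 19
186 dz 0.071 c -5.0 w 18
189 dz 0.078 c -4.7 w 18
192 dz 0.084 c -5.4 w 18
195 dz 0.091 c -2.1 w 10
198 dz 0.098 c -20.3 w 1
201 dz 0.104 c -20.1 w 1
204 dz 0.111 c -20.8 w 1
207 dz 0.117 c -20.5 w 1
scene now
157 dz 0.004 c 6.6 w 13
160 dz 0.01 c -2.7 w 8
163 dz 0.017 c -1.0 w 5
166 dz 0.024 c -1.3 w 4
169 dz 0.031 c -3.1 w 8
172 dz 0.038 c -3.3 w 7
175 dz 0.044 c -3.1 w 7
178 dz 0.051 c -3.4 w 8
181 dz 0.058 c -3.7 w 7
184 dz 0.065 c -5.0 w 4
187 dz 0.072 c -7.3 w 5
190 dz 0.079 c -9.1 w 5
193 dz 0.085 c -7.9 w 9
196 dz 0.092 c -4.7 w 15
199 dz 0.099 c -4.5 w 15
202 dz 0.106 c -5.8 w 12
205 dz 0.113 c -20.2 w 1
208 dz 0.119 c -21.0 w 1
```

```bash
python3 - <<'E'
from h import *
def shank(name,A,B,base,z0,z1,w=14):
    P=pose(name);d=cv2.absdiff(A,B).max(2).astype(float);o=[]
    va,vb=proj(P,[*base[:2],z0])[1],proj(P,[*base[:2],z1])[1]
    for v in range(int(va),int(vb)+1):
        z=z0+(z1-z0)*(v-va)/(vb-va);u=proj(P,[*base[:2],z])[0]
        xs=np.arange(int(u)-w,int(u)+w);m=d[v,xs]>16
        if m.sum()>=6 and xs[m].max()-xs[m].min()<22:o.append((z,(xs[m].min()+xs[m].max())/2-u,xs[m].max()-xs[m].min()+1))
    return np.array(o)
I=lambda n:cv2.imread(f'pics/{n}.png')
for name,b0,n6,bg in(("side","b0","r6s","r2s"),("scene","a0","r6c","r2c")):
    for tag,A,base,z0,z1 in(("initial",I(b0),[.598,-.3765],.108,.056),("now",I(n6),[.5974,-.3764],.190,.145),("now socket",I(n6),[.5974,-.3764],.118,.097)):
        q=shank(name,A,I(bg),base,z0,z1)
        if len(q)>3:
            p=np.polyfit(q[:,0],q[:,1],1);print(name,tag,len(q),'c mean',np.median(q[:,1]).round(2),'slope px/cm',(p[0]/100).round(3),'w',np.median(q[:,2]))
        else:print(name,tag,len(q))
E
```

```text
side initial 17 c mean -0.5 slope px/cm -0.629 w 10.0
side now 19 c mean -2.69 slope px/cm 1.53 w 9.0
side now socket 10 c mean -4.53 slope px/cm 0.143 w 18.0
scene initial 10 c mean -0.77 slope px/cm -0.422 w 7.0
scene now 19 c mean -3.18 slope px/cm 0.797 w 7.0
scene now socket 10 c mean -4.84 slope px/cm 0.485 w 15.0
```

Request:
jog_arm([
  {"slide":[0.0095,0.0003,0.01],"turn":0},
  {"slide":[0,0,0.015],"turn":0},
  {"slide":[0,0,0.012],"turn":0},
  {"slide":[0,0,0],"turn":0},
  {"slide":[0,0,0],"turn":0},
  {"slide":[0,0,0],"turn":0},
])

```text
time_s: 61.05
position: [0.6012, -0.3862, 0.1676]
tool_rot: [-180.0, -0.0, -71.4]
wrist_force: [0.4, -0.1, -2.2]
opening: 0.0158
grip_force: 45.0
```

Request:
jog_arm([
  {"slide":[0,0,0.002],"turn":0},
  {"slide":[0,0,0.002],"turn":0},
  {"slide":[0,0,0.002],"turn":0},
  {"slide":[0,0,0.002],"turn":0},
  {"slide":[0,0,0],"turn":0},
  {"slide":[0,0,0],"turn":0},
])

```text
time_s: 61.65
position: [0.6008, -0.386, 0.1589]
tool_rot: [180.0, 0.0, -71.4]
wrist_force: [-0.2, 0.9, -2.1]
opening: 0.0156
grip_force: 45.0
```

No contact now; lowering further in small steps.

Request:
jog_arm([
  {"slide":[0,0,0.002],"turn":0},
  {"slide":[0,0,0.002],"turn":0},
  {"slide":[0,0,0.002],"turn":0},
  {"slide":[0,0,0],"turn":0},
])

```text
time_s: 62.05
position: [0.6006, -0.3858, 0.1524]
tool_rot: [180.0, 0.0, -71.4]
wrist_force: [-0.2, -0.6, -2.2]
opening: 0.0158
grip_force: 45.0
```

```bash
python3 st.py
```

```text
[ 0.6006 -0.3858  0.1524] [180.    0.  -71.4] F [-0.2 -0.6 -2.2] T [ 0.111 -0.001 -0.025] [-39.   27.5  76.2  -0.   76.3 122.4] 0.015787921394248308
tool F [0.47 0.35 2.16] tool T [ 0.036 -0.105  0.024]
```

In the well. Continue to the floor (expect contact near TCP z 0.1165).

Request:
jog_arm([
  {"slide":[0,0,0.004],"turn":0},
  {"slide":[0,0,0.004],"turn":0},
  {"slide":[0,0,0.004],"turn":0},
  {"slide":[0,0,0],"turn":0},
])

```text
time_s: 62.45
position: [0.6003, -0.3856, 0.1397]
tool_rot: [179.9, 0.1, -71.4]
wrist_force: [-1.0, -0.7, -2.1]
opening: 0.0153
grip_force: 45.0
```

Request:
jog_arm([
  {"slide":[0,0,0.004],"turn":0},
  {"slide":[0,0,0.004],"turn":0},
  {"slide":[0,0,0.004],"turn":0},
  {"slide":[0,0,0],"turn":0},
])

```text
time_s: 62.85
position: [0.6004, -0.3857, 0.1279]
tool_rot: [180.0, 0.1, -71.4]
wrist_force: [-0.1, 0.3, -2.3]
opening: 0.0159
grip_force: 45.0
```

```bash
python3 st.py
```

```text
[ 0.6004 -0.3857  0.1279] [ 1.80e+02  1.00e-01 -7.14e+01] F [-0.1  0.3 -2.3] T [0.105 0.016 0.014] [-39.   28.7  77.3  -0.   74.1 122.4] 0.015863055662190248
tool F [-0.36  0.02  2.29] tool T [ 0.018 -0.105 -0.014]
```

Request:
jog_arm([
  {"slide":[0,0,0.003],"turn":0},
  {"slide":[0,0,0.003],"turn":0},
  {"slide":[0,0,0.002],"turn":0},
  {"slide":[0,0,0],"turn":0},
  {"slide":[0,0,0],"turn":0},
])

```text
time_s: 63.35
position: [0.6008, -0.386, 0.121]
tool_rot: [180.0, 0.0, -71.4]
wrist_force: [-0.1, 1.1, -2.2]
opening: 0.0155
grip_force: 45.0
```

Request:
jog_arm([
  {"slide":[0,0,0.001],"turn":0},
  {"slide":[0,0,0.001],"turn":0},
  {"slide":[0,0,0.001],"turn":0},
  {"slide":[0,0,0],"turn":0},
  {"slide":[0,0,0],"turn":0},
])

```text
time_s: 63.85
position: [0.6008, -0.386, 0.118]
tool_rot: [180.0, 0.0, -71.4]
wrist_force: [0.4, 0.7, -3.0]
opening: 0.0157
grip_force: 45.0
```

Request:
jog_arm([
  {"slide":[0,0,0.001],"turn":0},
  {"slide":[0,0,0.001],"turn":0},
  {"slide":[0,0,0],"turn":0},
  {"slide":[0,0,0],"turn":0},
])

```text
time_s: 64.25
position: [0.601, -0.3862, 0.1165]
tool_rot: [-180.0, -0.0, -71.4]
wrist_force: [-0.8, 0.8, 0.9]
opening: 0.0161
grip_force: 45.0
```

Request:
jog_arm([
  {"slide":[0,0,0],"turn":0},
  {"slide":[0,0,0],"turn":0},
  {"slide":[0,0,0],"turn":0},
  {"slide":[0,0,0],"turn":0},
  {"slide":[0,0,0],"turn":0},
], jaw=-0.3, grip_force=5)

```text
time_s: 64.75
position: [0.6009, -0.386, 0.116]
tool_rot: [-180.0, -0.0, -71.4]
wrist_force: [0.9, 0.3, -0.1]
opening: 0.0304
grip_force: 0.0
```

Request:
jog_arm([
  {"slide":[0,0,-0.01],"turn":0},
  {"slide":[0,0,-0.02],"turn":0},
  {"slide":[0,0,-0.03],"turn":0},
  {"slide":[0,0,-0.03],"turn":0},
  {"slide":[0,0,-0.03],"turn":0},
  {"slide":[-0.02,0,-0.01],"turn":0},
  {"slide":[-0.04,0,0],"turn":0},
  {"slide":[-0.04,0,0],"turn":0},
  {"slide":[0,0,0],"turn":0},
  {"slide":[0,0,0],"turn":0},
  {"slide":[0,0,0],"turn":0},
  {"slide":[0,0,0],"turn":0},
])

```text
time_s: 65.95
position: [0.5693, -0.2924, 0.2464]
tool_rot: [-180.0, -0.0, -71.5]
wrist_force: [0.3, 0.0, -0.6]
opening: 0.0304
grip_force: 0.0
```

```bash
python3 - <<'E'
from h import *
o=env.get_obs();print(o['position'].round(4),o['wrist_force'].round(1))
im,P=snap("wrist","f1");s,_=snap("side","f1s");c,_=snap("scene","f1c")
I=lambda n:cv2.imread(f'pics/{n}.png')
# key silhouette now vs empty-holder pictures (key elsewhere)
for name,A,B in(("side",s,I('r2s')),("scene",c,I('r2c'))):
    Q=pose(name);d=cv2.absdiff(A,B).max(2)
    for z in(.145,.138,.128,.115,.105,.095,.08,.065):
        u,v=proj(Q,[.598,-.376,z]);xs=[k for k in range(int(u)-24,int(u)+25) if d[int(round(v)),k]>16];print(name,z,(round(min(xs)-u,1),round(max(xs)-u,1),len(xs)) if xs else None)
# crucibles: look from wrist for circles at rim height, nut marker
h=cv2.cvtColor(im,cv2.COLOR_BGR2HSV);m=cv2.inRange(h,(12,140,120),(30,255,255));k,l,st,ce=cv2.connectedComponentsWithStats(m)
print([(ce[i].round(0).tolist(),int(st[i,4])) for i in range(1,k) if st[i,4]>15])
E
```

```text
[ 0.5693 -0.2924  0.2464] [ 0.3  0.  -0.6]
side 0.145 (np.float64(-16.5), np.float64(1.5), 19)
side 0.138 (np.float64(-15.1), np.float64(6.9), 23)
side 0.128 (np.float64(-15.7), np.float64(12.3), 29)
side 0.115 (np.float64(-24.2), np.float64(12.8), 30)
side 0.105 (np.float64(-24.7), np.float64(12.3), 33)
side 0.095 (np.float64(-24.3), np.float64(8.7), 29)
side 0.08 (np.float64(-24.7), np.float64(3.3), 29)
side 0.065 (np.float64(-24.1), np.float64(2.9), 24)
scene 0.145 (np.float64(-13.9), np.float64(0.1), 15)
scene 0.138 (np.float64(-13.7), np.float64(9.3), 24)
scene 0.128 (np.float64(-14.4), np.float64(12.6), 28)
scene 0.115 (np.float64(-7.0), np.float64(12.0), 20)
scene 0.105 (np.float64(-3.7), np.float64(10.3), 12)
scene 0.095 (np.float64(-4.4), np.float64(0.6), 6)
scene 0.08 (np.float64(-24.0), np.float64(2.0), 15)
scene 0.065 (np.float64(-24.6), np.float64(0.4), 24)
[([193.0, 252.0], 23)]
```

Request:
jog_arm([
  {"slide":[-0.025,0.0143,0],"turn":0},
  {"slide":[-0.025,0.0143,0],"turn":0},
  {"slide":[-0.025,0.0143,0],"turn":0},
  {"slide":[-0.0244,0.0143,0],"turn":0},
  {"slide":[0,0,0],"turn":-0.14},
  {"slide":[0,0,0],"turn":-0.14},
  {"slide":[0,0,0],"turn":-0.14},
  {"slide":[0,0,0],"turn":-0.14},
  {"slide":[0,0,0],"turn":-0.14},
  {"slide":[0,0,0],"turn":-0.14},
  {"slide":[0,0,0],"turn":-0.14},
  {"slide":[0,0,0],"turn":-0.14},
], jaw=-1)

```text
time_s: 67.3
position: [0.4831, -0.2157, 0.246]
tool_rot: [-180.0, 0.0, -6.9]
wrist_force: [-0.0, -0.1, 0.3]
opening: 0.0005
grip_force: 0.0
```

Request:
jog_arm([
  {"slide":[0,0,0],"turn":-0.14},
  {"slide":[0,0,0],"turn":-0.14},
  {"slide":[0,0,0],"turn":-0.14},
  {"slide":[0,0,0],"turn":-0.14},
  {"slide":[0,0,0.02],"turn":-0.14},
  {"slide":[0,0,0.02],"turn":-0.14},
  {"slide":[0,0,0.02],"turn":-0.14},
  {"slide":[0,0,0.02],"turn":-0.07},
  {"slide":[0,0,0.018],"turn":0},
  {"slide":[0,0,0],"turn":0},
  {"slide":[0,0,0],"turn":0},
  {"slide":[0,0,0],"turn":0},
])

```text
time_s: 68.5
position: [0.4838, -0.2159, 0.1494]
tool_rot: [179.9, -0.0, 52.9]
wrist_force: [0.1, 0.4, 0.4]
opening: 0.0008
grip_force: 0.0
```

```bash
python3 - <<'E'
from h import *
im,P=snap("wrist","f2");o=env.get_obs();print(o['position'].round(4),o['tool_rot'].round(1))
ref,Q=load("w11")
def reg(u,v,w,h):
    # best match of reference patch in the current picture near the same place
    t=ref[v:v+h,u:u+w];r=cv2.matchTemplate(im[max(v-10,0):v+h+10,max(u-10,0):u+w+10],t,cv2.TM_CCOEFF_NORMED);_,m,_,l=cv2.minMaxLoc(r);return round(m,3),(l[0]-min(u,10),l[1]-min(v,10))
for n,b in dict(cr3=(165,73,32,34),cr2=(168,110,32,32),cr1=(170,143,32,30),cr0=(172,174,32,30),lever=(235,65,115,45),hub=(246,150,80,60),nut=(265,165,35,35)).items():print(n,reg(*b))
def nut(i,P):
    h=cv2.cvtColor(i,cv2.COLOR_BGR2HSV);m=cv2.inRange(h,(12,140,120),(30,255,255));k,l,s,c=cv2.connectedComponentsWithStats(m)
    for j in range(1,k):
        if 40<s[j,4] and abs(c[j][0]-280)<25 and abs(c[j][1]-180)<25:
            u,v=c[j].round().astype(int);g=cv2.GaussianBlur(cv2.resize(cv2.cvtColor(i,cv2.COLOR_BGR2GRAY)[v-16:v+17,u-16:u+17],None,fx=6,fy=6,interpolation=cv2.INTER_CUBIC),(0,0),2)
            L=cv2.createLineSegmentDetector().detect(g)[0]
            for x1,y1,x2,y2 in sorted(L[:,0],key=lambda q:-np.hypot(q[2]-q[0],q[3]-q[1]))[:7]:
                print('  len',round(np.hypot(x2-x1,y2-y1)/6,1),'ang mod 90',round(np.degrees(np.arctan2(y2-y1,x2-x1))%90,1),'mid',((x1+x2)/12-16).round(0),((y1+y2)/12-16).round(0))
print('before');nut(ref,Q);print('after');nut(im,P)
E
```

```text
[ 0.4839 -0.2159  0.1495] [179.9  -0.   52.9]
cr3 (0.901, (-4, -2))
cr2 (0.989, (0, 1))
cr1 (0.996, (0, 1))
cr0 (0.992, (0, 1))
lever (0.993, (0, 1))
hub (0.967, (0, 1))
nut (0.951, (0, 1))
before
  len 12.1 ang mod 90 17.8 mid 5.0 -10.0
  len 5.4 ang mod 90 56.1 mid 10.0 7.0
  len 5.0 ang mod 90 18.7 mid 0.0 7.0
  len 4.6 ang mod 90 5.2 mid 1.0 -5.0
  len 4.6 ang mod 90 2.1 mid -4.0 -0.0
  len 4.6 ang mod 90 21.7 mid 5.0 2.0
  len 4.3 ang mod 90 11.3 mid -1.0 10.0
after
  len 7.5 ang mod 90 52.4 mid 8.0 8.0
  len 5.5 ang mod 90 8.4 mid -4.0 10.0
  len 5.2 ang mod 90 88.5 mid -4.0 0.0
  len 4.6 ang mod 90 87.7 mid 1.0 -4.0
  len 4.6 ang mod 90 47.3 mid -2.0 4.0
  len 4.6 ang mod 90 25.0 mid -3.0 7.0
  len 4.4 ang mod 90 38.3 mid 9.0 -7.0
```

```bash
python3 - <<'E'
from h import *
im,P=load("f2");ref,Q=load("w11")
M=np.float32([[1,0,0],[0,1,-1]]);al=cv2.warpAffine(im,M,(512,384));d=cv2.GaussianBlur(cv2.absdiff(al,ref).max(2),(0,0),1)
k,l,s,c=cv2.connectedComponentsWithStats((d[:225]>30).astype(np.uint8))
for i in range(1,k):
    if s[i,4]>25:print(s[i].tolist(),c[i].round(0).tolist(),'mean ref/now',ref[:225][l==i].mean(0).round(0),al[:225][l==i].mean(0).round(0))
for n,i in(('ref',ref),('now',al)):
    g=i.max(2).astype(int);print(n,'row90',g[90,160:204:2].tolist(),'col180',g[72:110:2,180].tolist())
    print(cv2.HoughCircles(cv2.resize(cv2.cvtColor(i,cv2.COLOR_BGR2GRAY)[68:112,155:210],None,fx=4,fy=4,interpolation=cv2.INTER_CUBIC),cv2.HOUGH_GRADIENT_ALT,1,10,param1=80,param2=.5,minRadius=28,maxRadius=70))
E
```

```text
[422, 0, 87, 115, 756] [470.0, 62.0] mean ref/now [ 91. 101. 102.] [105. 117. 119.]
[458, 4, 44, 104, 319] [480.0, 54.0] mean ref/now [ 98. 121. 106.] [56. 66. 58.]
[429, 25, 43, 82, 187] [449.0, 64.0] mean ref/now [60. 71. 62.] [ 98. 120. 106.]
[458, 29, 6, 9, 38] [460.0, 33.0] mean ref/now [61. 77. 66.] [77. 96. 83.]
[446, 34, 5, 8, 28] [448.0, 38.0] mean ref/now [72. 90. 78.] [61. 76. 65.]
[468, 49, 6, 9, 36] [471.0, 53.0] mean ref/now [64. 81. 70.] [ 83. 104.  91.]
[455, 50, 11, 11, 54] [460.0, 55.0] mean ref/now [ 80. 100.  87.] [67. 84. 73.]
[460, 59, 19, 11, 100] [469.0, 64.0] mean ref/now [73. 92. 80.] [74. 93. 81.]
[470, 69, 19, 21, 167] [478.0, 80.0] mean ref/now [69. 86. 76.] [73. 91. 80.]
[162, 73, 16, 24, 127] [167.0, 82.0] mean ref/now [ 94. 131. 167.] [ 94. 106. 116.]
[465, 72, 6, 9, 31] [467.0, 76.0] mean ref/now [79. 99. 87.] [65. 81. 71.]
[170, 78, 26, 25, 330] [183.0, 90.0] mean ref/now [113. 126. 134.] [115. 136. 154.]
[375, 200, 25, 25, 144] [384.0, 210.0] mean ref/now [177. 188. 191.] [116. 125. 127.]
[163, 209, 15, 3, 31] [170.0, 210.0] mean ref/now [128. 137. 
[... 287 characters left out ...]
35, 5, 98] [493.0, 222.0] mean ref/now [149. 159. 161.] [ 91.  98. 100.]
ref row90 [171, 175, 178, 123, 110, 105, 96, 140, 193, 190, 189, 189, 188, 189, 189, 186, 169, 103, 169, 173, 189, 197] col180 [168, 141, 120, 99, 93, 144, 193, 193, 192, 189, 189, 193, 191, 185, 174, 83, 86, 109, 114]
[[[112.        97.        39.94786 ]
  [182.        98.        32.376904]
  [177.        32.        32.72125 ]]]
now row90 [172, 151, 111, 104, 98, 156, 191, 194, 192, 188, 188, 187, 184, 184, 161, 76, 174, 177, 169, 173, 188, 196] col180 [169, 120, 93, 139, 192, 191, 189, 189, 189, 188, 185, 188, 188, 181, 88, 116, 113, 110, 115]
[[[100.        80.        38.772808]
  [100.        80.        45.90314 ]]]
```

```bash
python3 - <<'E'
from h import *
for n,c3,others in(('w11',(183,91.5),None),('f2',(179,89.5),None)):
    im,P=load(n)
    g=im.max(2).astype(int)
    def disc(X):
        # inner floor disc: centroid of the bright/grey disc by Hough (inner floor radius ~8.7 mm at z .0375)
        q=circ(im,P,X,.0088,.0375,16,None,.3);return q[:2]
    for p in((.431,-.169),(.449,-.1443),(.4675,-.1201),(.4858,-.0952)):
        print(n,p,'floor',disc(p),'rim',circ(im,P,p,.0125,.052,20,None,.3)[:2])
    print(n,'c3 floor',onz(P,*c3,.0375).round(4),'pocket proj',proj(P,[.4858,-.0952,.036]).round(1))
E
```

```text
w11 (0.431, -0.169) floor [([0.4317, -0.1701], 1.01)] rim [([0.4314, -0.1693], 0.97), ([0.4356, -0.1671], 1.05)]
w11 (0.449, -0.1443) floor [([0.4491, -0.1456], 1.04)] rim [([0.4526, -0.1501], 1.0), ([0.4501, -0.1452], 0.92)]
w11 (0.4675, -0.1201) floor [([0.4682, -0.1209], 1.06), ([0.4689, -0.1149], 0.98)] rim [([0.4703, -0.1193], 1.07), ([0.4742, -0.1222], 0.89)]
w11 (0.4858, -0.0952) floor [([0.4859, -0.0951], 1.06)] rim [([0.4873, -0.0974], 1.02), ([0.4916, -0.0993], 0.93)]
w11 c3 floor [ 0.4864 -0.0947  0.0375] pocket proj [183.3  92.5]
f2 (0.431, -0.169) floor [([0.432, -0.1696], 1.02)] rim [([0.4321, -0.1692], 0.91)]
f2 (0.449, -0.1443) floor [([0.4495, -0.1455], 1.04)] rim []
f2 (0.4675, -0.1201) floor [([0.4688, -0.1199], 1.02)] rim [([0.4701, -0.1205], 0.91), ([0.4694, -0.1115], 1.07)]
f2 (0.4858, -0.0952) floor [([0.4852, -0.0902], 1.03)] rim [([0.4845, -0.0914], 0.93), ([0.4865, -0.0895], 0.91)]
f2 c3 floor [ 0.4852 -0.0904  0.0375] pocket proj [183.3  93.5]
```

Request:
jog_arm([
  {"slide":[0.0163,-0.0118,0],"turn":0},
  {"slide":[0.0163,-0.0118,0],"turn":0},
  {"slide":[0.0163,-0.0118,0],"turn":0},
  {"slide":[0.0163,-0.0118,0],"turn":0},
  {"slide":[0.0163,-0.0118,0],"turn":0},
  {"slide":[0.016,-0.0117,0],"turn":0},
  {"slide":[0,0,0],"turn":0},
  {"slide":[0,0,0],"turn":0},
  {"slide":[0,0,0],"turn":0},
  {"slide":[0,0,0],"turn":0},
], jaw=0.0)

```text
time_s: 69.55
position: [0.4856, -0.0957, 0.1483]
tool_rot: [180.0, 0.0, 52.9]
wrist_force: [0.7, 1.2, 0.6]
opening: 0.0433
grip_force: 0.0
```

```bash
cat > px.py <<'E'
from h import *
def cpx(im,c,rp,w=20,pf=.3):
    s=6;x0,y0=int(c[0])-w,int(c[1])-w
    g=cv2.resize(cv2.cvtColor(im[y0:y0+2*w,x0:x0+2*w],cv2.COLOR_BGR2GRAY),None,fx=s,fy=s,interpolation=cv2.INTER_CUBIC)
    g=cv2.createCLAHE(3,(2,2)).apply(cv2.GaussianBlur(g,(0,0),4))
    h=cv2.HoughCircles(g,cv2.HOUGH_GRADIENT_ALT,1,8,param1=80,param2=pf,minRadius=int(rp*s*.75),maxRadius=int(rp*s*1.25))
    return [] if h is None else [(u/s+x0-.42,v/s+y0-.42,q/s) for u,v,q in h[0][:3]]
E
python3 - <<'E'
from px import *
im,P=snap("wrist","f3");o=env.get_obs();print(o['position'].round(4))
old,Q=load("f2")
for p in((.4675,-.1201),(.4858,-.0952),(.4852,-.0905)):
    r=[]
    for i,K in((im,P),(old,Q)):
        c=proj(K,[*p,.0375]);D=-(K[0].T@(np.array([*p,.0375])-K[1]))[2];r.append([(x[0],x[1],round(x[2]*D/f(K[2])*1000,1)) for x in cpx(i,c,.0088*f(K[2])/D)])
    print(p,[[tuple(np.round(x,1).tolist()) for x in q] for q in r])
    if r[0] and r[1]:print('tri',tri([ray(P,*r[0][0][:2]),ray(Q,*r[1][0][:2])]).round(4), 'now floor',onz(P,*r[0][0][:2],.0375).round(4))
E
```

```text
[ 0.4855 -0.0957  0.1482]
(0.4675, -0.1201) [[(259.1, 219.1, 9.7), (261.2, 222.4, 9.9), (257.4, 223.6, 9.7)], [(186.6, 125.9, 9.7), (190.9, 133.4, 9.5), (184.1, 121.9, 8.0)]]
tri [ 0.4691 -0.1204  0.0386] now floor [ 0.4688 -0.1207  0.0375]
(0.4858, -0.0952) [[(254.6, 188.7, 9.1), (261.1, 195.9, 9.2), (258.1, 195.2, 8.5)], [(178.9, 89.4, 9.7), (178.9, 89.4, 8.0), (171.6, 86.4, 9.2)]]
tri [ 0.4855 -0.0907  0.0391] now floor [ 0.4854 -0.091   0.0375]
(0.4852, -0.0905) [[(253.9, 188.7, 9.1), (255.9, 188.9, 10.0), (243.6, 178.1, 9.2)], [(178.9, 89.2, 9.7), (189.1, 77.4, 7.7), (174.2, 87.7, 10.0)]]
tri [ 0.4852 -0.0904  0.0384] now floor [ 0.4848 -0.0905  0.0375]
```

```bash
python3 - <<'E'
from px import *
for n in('f3','f2'):
    im,K=load(n)
    for p in((.4688,-.1205),(.4853,-.0906)):
        c=proj(K,[*p,.052]);D=-(K[0].T@(np.array([*p,.052])-K[1]))[2]
        q=cpx(im,c,.0125*f(K[2])/D,24,.2);print(n,p,[(onz(K,u,v,.052)[:2].round(4).tolist(),round(float(r*D/f(K[2])*1000),1)) for u,v,r in q])
        # dark wall ring: pixels clearly darker than wood, grey (low saturation)
        h=cv2.cvtColor(im,cv2.COLOR_BGR2HSV);x0,y0=int(c[0])-22,int(c[1])-22;m=((h[...,1]<75)).astype(np.uint8)[y0:y0+44,x0:x0+44]
        k,l,s,ce=cv2.connectedComponentsWithStats(cv2.morphologyEx(m,cv2.MORPH_OPEN,np.ones((3,3))));j=l[22,22]
        if j:
            (a,b),(w,hh),an=cv2.fitEllipse(cv2.convexHull(np.argwhere(l==j)[:,::-1].astype(np.int32)));print('   grey blob',s[j,4],onz(K,a+x0,b+y0,.047)[:2].round(4),'axes mm',round(w*D/f(K[2])*1e3,1),round(hh*D/f(K[2])*1e3,1))
E
```

```text
f3 (0.4688, -0.1205) [([0.4717, -0.1161], 13.8), ([0.4695, -0.1221], 11.7), ([0.4666, -0.1143], 14.1)]
   grey blob 458 [ 0.4681 -0.1213] axes mm 24.3 25.0
f3 (0.4853, -0.0906) [([0.4935, -0.0851], 13.9), ([0.4896, -0.0945], 14.0), ([0.4862, -0.0868], 10.6)]
   grey blob 489 [ 0.4849 -0.092 ] axes mm 24.3 24.8
f2 (0.4688, -0.1205) [([0.4703, -0.1159], 14.0), ([0.4683, -0.1216], 13.8), ([0.4737, -0.1189], 11.7)]
   grey blob 585 [ 0.4676 -0.1199] axes mm 24.4 26.3
f2 (0.4853, -0.0906) [([0.4936, -0.0903], 12.6), ([0.4872, -0.0892], 12.1), ([0.4776, -0.0874], 13.8)]
   grey blob 624 [ 0.4851 -0.0899] axes mm 24.6 27.6
```

Crucible 3 has been shifted about 5 mm but, going by its size and floor height, it is still upright on the pocket floor. The lever is down, the nut is at its stop and the key is in its holder, so I am handing in.

```bash
python3 -c "
from station import env
print(env.hand_in())"
```

```text
the job is handed in; nothing more can be done
None
```

I handed the job in with all four crucibles in their pockets, the lever latched down, the nut turned clockwise until torque rose at the expected stop, and the key back in its holder; on the first try at returning it the key hit the holder rim at about 56 N and slipped in the grip, so I set it down, regripped it and put it in, and crucible 3 was later found shifted about 5 mm in its pocket and left there because it measured upright.

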